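# Refit the grinder knob on its D-spindle and hold it pressed

### The arm

A 6-joint arm with a two-finger parallel gripper is mounted at the origin on the work surface. World frame = base frame: x ahead of the robot, y to its left, z up, the work surface at z = 0. Lengths are in m, angles in rad, forces in N, time in s.
With the tool pointing down it reaches from about 0.325 to 0.875 m from the base axis. Payload 4.4 kg.
Tool frame: the origin (TCP) lies midway between the tips of the shut fingers; the grasp point (between the pads) lies arm.grasp_offset behind it (arm.grasp_offset is the distance from the TCP to the grasp point, in m); z points along the fingers, y is the direction in which the jaws open and shut (so a half turn about z gives the same grasp; the last joint's range is limited). The gripper opens to 85 mm and grips with 20 to 120 N. Pads are 22 mm wide; open, the fingers measure 114 mm over their backs; the gripper's body (76 mm by 85 mm) begins 54 mm behind the grasp point. The pads swing forward as they close: fully open they stand 13 mm farther back than shut.
Start: joints at [-1.464, 0.207, 1.542, -0, 1.393, -0.15], TCP at [0.147, -0.556, 0.231] pointing down, gripper open.
Joint ranges: [-2.73, 2.73], [-0.86, 2.22], [0.23, 2.46], [-1.11, 4.25], [0.08, 2.63], [-2.82, 2.82]. Speed limits (rad/s): [2.79, 2.79, 3.14, 3.14, 3.14, 3.14].

### API

Orientations are given as a unit quaternion [w, x, y, z].
In Python, from workcell import arm, eyes, nets gives the robot as it stands.
- The arm moves only by the shell command python3 -m pendant 'ROWS' [FORCE]. ROWS is JSON, a list of rows, each an object of numbers: "gripper": the finger opening in m, from 0 to 0.0854; "x", "y", "z": the shift along the tool's x, y, z in m; "yaw": the turn about the tool's z in rad. A call has 1 to 10 rows; each row is the pose to reach, as a shift and turn from the pose measured when the call began, along the tool's axes at that moment; what a row does not reach only later rows make up. A row lasts 1/10 s, in which the tool goes at most 50 mm and 8.59 degrees, less where a joint would pass 70% of its speed; a pose out of reach is approached as far as the arm can. A call with a gripper value outside its range is refused whole. The fingers move at their own pace and stop on an object; FORCE is the grip in N (left out, the last holds). Time passes only in rows, so rows that repeat a pose let the fingers close. It gives the time, the measured TCP pose, the force and the opening at its end, in the units of the state.
- arm.observe(): the state, without advancing time (a new reading comes with each control period).
- eyes.capture(name): name is "side" or "top"; returns the picture (384x512x3 uint8, red, green, blue); there is no depth.
- eyes.camera_info(name): a dict with "fovy" (degrees; the focal length in pixels is half the picture's height over the tangent of half this angle, whatever the lens; pixels are square), "cx", "cy" (the principal point, pixels), "dist_coeffs" ([k1, k2, p1, p2, k3] as OpenCV has them; the pictures are not rectified), "camera_from_world" (4x4, takes a point from world to camera coordinates). Camera axes: x right, y down, z forward; pixel columns grow to the right and rows downward; lengths in m; the calibration is good to about 2 mm. A picture is of the moment at which its call begins. camera_info takes no time and is no camera call.
- arm.sign_off(): hands the job in, once; it reports no verdict.
Trained networks look in the newest picture that a camera, given by its name, has taken for a name from the list of things; names that differ only in an ending like _2 or _b are one class to them, and where a whole thing is asked for, a point or a joint stands for the part that bears it (a point fixed in the world has none). Each returns a list of dicts, best first, with "conf" (0 to 1); they miss things now and then, are a little off and sometimes report something else, mostly with a low value. They report only what shows in the picture. A call takes as long as a camera call.
- nets.recognise(camera, name): "bbox" ([left, top, width, height] in pixels, round what is visible of it).
- nets.cut_out(camera, name): "pixels" (384x512 bool, what is visible of it) and "bbox" ([left, top, width, height] in pixels, round what is visible of it).
The state is a dict: "t": time; "q": joint angles; "qvel": joint speeds; "joint_efforts": joint torques, N m; "tool_pos": TCP position; "orientation": TCP orientation; "wrist_force": force on the tool from outside, world axes, zero at the start; "wrist_torque": the same for the moment, N m; "opening": finger opening in m.
Only numpy, scipy, OpenCV 4.12 (cv2) and the standard library are available. Lean on these libraries where they do the work, as an engineer would, in place of code of your own. Each camera call takes 0.05 s, during which the arm holds its last target.

### The job

The coffee grinder's control knob is put away in the hinged square tin on the tray: lever the tin's lid open with the palette knife, lay the knife back down flat on the tray, and take the knob out. Turn the knob so that its D-shaped bore matches the flat of the grinder's bare spindle, push it fully home and press the spindle all the way down against its spring. Finish while still holding the knob pressed down, and leave the mug, filter cone, spoon rest, spoon, tamper and milk jug where they stand.

Things in the scene. Friction and masses are not known exactly. Their poses are not given: they have to be found in the camera images.
- tray: Fixed pull-out grey plastic tray, 380 x 560 mm (x, y), rim 18 mm high and 4 mm thick. Origin: centre of its underside, at the height of the shelf; its inner floor is 4 mm above the origin. Carries the tin, the knife, the mug, the filter cone and the spoon rest.
- tin: Square aluminium tin with a hinged lid, fixed on the tray, 130 x 130 mm, 44 mm high without lid; walls and floor 2 mm. Origin: centre of its underside; +x points from its front wall (roughly facing the robot base) to the hinge. In the middle of the front wall is a pry notch 56 mm wide where the wall is only 34 mm high: a 10 mm high slot is left below the lid.
- tin_lid (a joint): Angle of the tin's lid, 0 = shut, 2.05 rad = fully open. A plate 131 x 131 x 2.5 mm, underside 44.5 mm above the tin's underside; it turns up about the tin's far (+x) top edge. Stiff hinge (0.09 N m, about 1 N at the front edge): the lid stays where it is left. To be started with the knife; past 90 degrees it is clear of a gripper over the tin.
- tin_hinge (a point): Hinge line of the lid: its middle, 65 mm along the tin's +x from the tin's centre, 44.5 mm above the tin's underside. Hinge axis = the tin's y.
- lid_edge (a point): Middle of the lid's front edge, on its underside; 131 mm from the hinge line, moves with the lid.
- knife: Palette knife, 180 mm long, 70 g, loose, lying flat on the tray. Handle 85 long x 18 wide x 16 mm high; steel blade 20 wide x 2.5 mm thick, 8 mm above the handle's underside. Origin: underside of the handle, near the centre of mass, a good place to grip across the 18 mm width; +x points to the tip (handle x -60 to +25 mm, blade to +120 mm), z up.
- knife_tip (a point): Tip of the blade, at mid-thickness, 120 mm ahead of the knife's origin.
- knob: Black control knob, loose, upright in the tin, 45 g. Round skirt 48 mm across, 17 mm high; on it a straight bar grip 38 long x 12 wide, up to 32 mm above the underside. Origin: centre of its underside; z up; +x runs along the bar to its pointed nose (end with a white line). From below a D-shaped bore 14 mm deep, 14 mm diameter, key flat 2 mm from the axis on the nose (+x) side.
- knob_nose (a point): Point 26 mm from the knob's axis under the pointed nose, at the height of its underside.
- grinder: Fixed coffee grinder on the shelf. Origin: centre of its underside; 250 long (x) x 130 mm wide, its front (-x) turned to the robot and the tray. Flat top of the front part 177 mm high carries the bare spindle, 75 mm in front of the origin; bean hopper up to 285 mm high and 118 mm across, its axis 141 mm behind the spindle.
- spindle_top (a point): Centre of the top of the bare steel D-spindle, 22 mm above the grinder's flat top: 12 mm diameter, flat 1.2 mm from its axis, top edge bevelled 1.2 mm. Frame turns with the spindle: +x points out of the flat, z up. The knob fits when its nose (+x) points along this +x; 1 mm play. Seated, the knob's underside is 14 mm below this point. Stiff to turn (0.12 N m).
- spindle_flat (a point): Point 26 mm from the spindle's axis in the direction its flat faces, at the height of the spindle's top; it lies over the knob's nose when the knob is matched.
- plunger (a joint): How far the spindle is pressed down, 0 to 4 mm (in m). Spring: starts to move at 2.4 N, fully down at about 7 N; springs back up when let go.
- mug: Black ceramic mug, 82 mm across, 92 mm high, handle reaching 34 mm out on its +y side, on the tray; origin at the centre of its underside. Leave alone.
- cone: Stainless mesh filter cone, 100 mm across at the top, 87 mm high, on the tray; origin at the centre of its underside. Leave alone.
- spoon_rest: Clear acrylic spoon rest, 190 x 75 x 12 mm, on the tray; origin at the centre of its underside. Leave alone.
- spoon: Steel spoon, 150 mm long, lying in the spoon rest. Leave alone.
- tamper: Steel tamper, 58 mm across, 89 mm high, on the shelf right of the tray; origin at the centre of its underside. Leave alone.
- jug: Steel milk jug, 72 mm across, 90 mm high, handle reaching 34 mm out on its +y side, on the shelf right of the tray; origin at the centre of its underside. Leave alone.

How it is judged:
On the way, in this order (a step that is already met when the one before it is completed fails the run):
1. the palette knife levers the tin's lid up by at least 0.2 rad (value of joint tin_lid above 0.2 rad and contact force between knife and tin_lid above 0.1 N), for 0.05 s.
2. the knob is taken out of the tin by the gripper (z of knob in the frame of tin above 0.06 m and contact force between the fingers and knob above 0.5 N), for 0.1 s.
3. the knob is fully home on the spindle, flat to flat (z of knob in the frame of spindle_top below -0.012 m and horizontal distance between knob and spindle_top below 0.0025 m and horizontal distance between knob_nose and spindle_flat below 0.01 m), for 0.1 s.
At the end, for the whole second after the job is handed in: Knob home on the spindle (underside 12 mm or more below its top, axes within 2.5 mm, nose point within 10 mm of the flat point, upright), touched by the gripper and the spindle held down 3 mm or more; knife let go, lying flat and still on the tray (all of step 3 and angle between knob's own z axis and vertical below 0.12 rad and value of joint plunger above 0.003 m and contact force between the fingers and knob above 2 N and linear speed of each of knob, knife below 0.03 m/s and contact force between the fingers and knife below 0.1 N and z of knife in the frame of tray between 0 and 0.012 m and angle between knife's own z axis and vertical below 0.15 rad and x of knife in the frame of tray between -0.19 and 0.19 m and y of knife in the frame of tray between -0.28 and 0.28 m); the arm keeps its last pose, push and grip.
It fails at once if the fingers open the shut lid instead of the knife (value of joint tin_lid between 0.03 and 0.15 rad and contact force between the fingers and tin_lid above 0.5 N).
It fails at once if the mug or the filter cone is moved 3 cm or tipped (distance of any of mug, cone from where it was at the start of the episode above 0.03 m or angle between any of mug, cone's own z axis and vertical above 0.5 rad).
It fails at once if the spoon rest or spoon is moved 3 to 4 cm or tipped (distance of spoon_rest from where it was at the start of the episode above 0.03 m or angle between spoon_rest's own z axis and vertical above 0.5 rad or distance of spoon from where it was at the start of the episode above 0.04 m).
It fails at once if the tamper or the milk jug is moved 3 cm or tipped (distance of any of tamper, jug from where it was at the start of the episode above 0.03 m or angle between any of tamper, jug's own z axis and vertical above 0.5 rad).
It also fails if it takes over 67 s, if anything falls off the work surface, if the arm or the gripper's body presses on something with over 40 N, if the wrist force passes 120 N, or if a joint passes its speed limit or range.

## Working session

There is one attempt and no reset: what is moved stays moved. The work goes in short steps, Python scripts to look and compute and a shell command to move; the robot and the scene stay as the last step left them, time stands still between calls to the robot, and variables do not carry over. Pictures are saved under pics/ and viewed, and the job is handed in when it is done.

```bash
ls; mkdir -p pics; python3 - <<'E'
from workcell import arm, eyes, nets
import cv2,json
print(arm.observe(), arm.grasp_offset)
for n in("side","top"):
    im=eyes.capture(n); cv2.imwrite(f"pics/{n}0.png",im[:,:,::-1]); print(n,eyes.camera_info(n))
print(arm.observe()['t'])
E
```

```text
pics
{'t': 0.0, 'q': array([-1.46351785e+00,  2.07408614e-01,  1.54297689e+00, -2.04534185e-05,
        1.39348049e+00, -1.50509305e-01]), 'qvel': array([ 0.00098968,  0.00113962, -0.00072855, -0.00048543,  0.00145935,
        0.00116345]), 'joint_efforts': array([-3.25962228e-04, -3.83039796e+01, -2.91595852e+01, -4.47689890e-04,
        1.04194277e-02,  1.26507274e-05]), 'tool_pos': array([ 0.14648698, -0.55524096,  0.23012134]), 'orientation': array([-1.13662111e-03,  9.91703803e-01,  1.28539005e-01,  1.45057069e-05]), 'wrist_force': array([ 0.45423211,  0.27971858, -0.65370652]), 'wrist_torque': array([ 0.01368779, -0.01320038,  0.04693707]), 'opening': 0.08555797178309062} 0.0187
side {'fovy': 54.23246367823429, 'cx': 257.6054979537453, 'cy': 191.42672290610284, 'dist_coeffs': array([-0.1058722,  0.       ,  0.       ,  0.       ,  0.       ]), 'camera_from_world': array([[-9.14735931e-01, -4.04051579e-01,  7.05831487e-04,
         5.22854016e-01],
       [-2.21178506e-01,  4.99264528e-01, -8.37743994e-01,
         2.64756694e-01],
       [ 3.38139387e-01, -7.66470647e-01, -5.46062727e-01,
         1.03869336e+00],
       [ 0.00000000e+00,  0.00000000e+00,  0.00000000e+00,
         1.00000000e+00]])}
top {'fovy': 56.89892551448995, 'cx': 260.77994404665344, 'cy': 193.30490304735284, 'dist_coeffs': array([-0.08444475,  0.        ,  0.        ,  0.        ,  0.        ]), 'camera_from_world': array([[ 0.02108452, -0.99973278,  0.00947695, -0.04506947],
       [-0.98691605, -0.02232791, -0.15968149,  0.57896562],
       [ 0.15985042, -0.00598615, -0.9871231 ,  1.02861144],
       [ 0.        ,  0.        ,  0.        ,  1.        ]])}
0.1
```

View pics/side0.png

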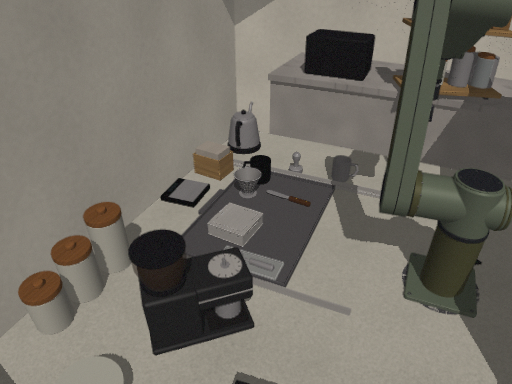

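View pics/top0.png

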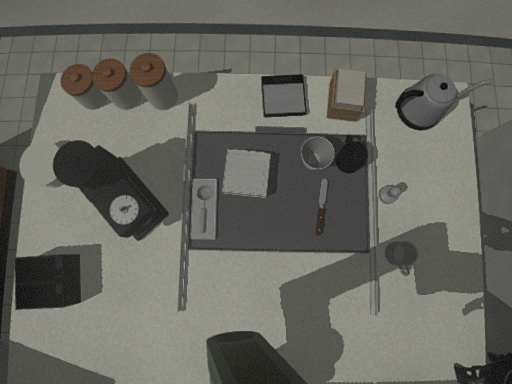

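Both views show the tin at about (247,173) in the top picture, with the knife to its right at (321,205), blade pointing up in the picture. The grinder dial is at (124,208). I'll run the networks and build helpers.

```bash
cat > h.py <<'E'
import numpy as np, cv2
from workcell import arm, eyes, nets
from scipy.spatial.transform import Rotation as R
def cam(n):
    i=eyes.camera_info(n); f=192/np.tan(np.radians(i['fovy'])/2)
    K=np.array([[f,0,i['cx']],[0,f,i['cy']],[0,0,1.]]); return K,np.array(i['dist_coeffs']),np.array(i['camera_from_world'])
CAM={n:cam(n) for n in("side","top")}
def proj(n,P):
    K,d,T=CAM[n]; P=np.atleast_2d(np.array(P,float))
    return cv2.projectPoints(P.reshape(-1,1,3),cv2.Rodrigues(T[:3,:3])[0],T[:3,3],K,d)[0].reshape(-1,2)
def ray(n,uv):
    K,d,T=CAM[n]; p=cv2.undistortPoints(np.array(uv,float).reshape(-1,1,2),K,d).reshape(-1,2)
    D=np.c_[p,np.ones(len(p))]@T[:3,:3]; o=-T[:3,:3].T@T[:3,3]; return o,D
def onz(n,uv,z):
    o,D=ray(n,uv); return o+D*((z-o[2])/D[:,2])[:,None]
def tri(uvs):
    A=np.zeros((3,3));b=np.zeros(3)
    for n,uv in uvs.items():
        o,D=ray(n,uv); d=D[0]/np.linalg.norm(D[0]); M=np.eye(3)-np.outer(d,d); A+=M;b+=M@o
    return np.linalg.solve(A,b)
def snap(n,name,crop=None,k=1,pts=None):
    im=eyes.capture(n); save(im,n,name,crop,k,pts); return im
def save(im,n,name,crop=None,k=1,pts=None):
    im=im[:,:,::-1].copy(); x,y,w,h=crop or (0,0,512,384)
    c=cv2.resize(im[y:y+h,x:x+w],None,fx=k,fy=k,interpolation=cv2.INTER_CUBIC)
    if pts is not None:
        for p in proj(n,pts):
            cv2.circle(c,(int((p[0]-x+.5)*k),int((p[1]-y+.5)*k)),2,(0,0,255),-1)
    cv2.imwrite(f"pics/{name}.png",c)
def st():
    s=arm.observe(); q=s['orientation']; M=R.from_quat([q[1],q[2],q[3],q[0]]).as_matrix()
    return s,M
def go(target_xyz,yawx=None):
    """needed shifts along tool axes; yawx = desired world heading of tool x axis"""
    s,M=st(); d=M.T@(np.array(target_xyz)-s['tool_pos']); a=np.arctan2(M[1,0],M[0,0])
    print('t',s['t'],'tcp',s['tool_pos'].round(4),'heading',round(a,4),'shift',d.round(4),'q',s['q'].round(2),'op',round(s['opening'],4))
    if yawx is not None:
        y=-(yawx-a); y=(y+np.pi)%(2*np.pi)-np.pi; print('yaw',round(y,4))
E
python3 - <<'E'
from h import *
out={}
eyes.capture("top");eyes.capture("side")
for n in("top","side"):
    for t in["tin","knife","grinder","mug","cone","spoon_rest","spindle_top"]:
        for r in nets.cut_out(n,t)[:2]:
            m=r['pixels']; ys,xs=np.nonzero(m)
            rr=cv2.minAreaRect(np.c_[xs,ys].astype(np.float32))
            print(n,t,round(r['conf'],2),r['bbox'],len(xs),xs.mean().round(1),ys.mean().round(1),cv2.boxPoints(rr).round(1).tolist())
            out[n+t]=m
print(arm.observe()['t'])
np.savez('m0.npz',**out)
im=cv2.imread('pics/top0.png')[:,:,::-1]; save(im,'top','tz',(180,120,200,140),4)
save(im,'top','tg',(40,130,140,120),5)
im=cv2.imread('pics/side0.png')[:,:,::-1]; save(im,'side','sz',(180,160,160,120),5)
save(im,'side','sg',(130,220,140,120),5)
E
```

```text
top tin 0.81 [224.2, 147.2, 49.6, 50.4] 2022 245.9 173.1 [[221.3000030517578, 194.5], [224.8000030517578, 147.39999389648438], [269.79998779296875, 150.6999969482422], [266.29998779296875, 197.8000030517578]]
top tin 0.61 [193.3, 180.0, 25.8, 63.0] 1137 203.9 211.2 [[190.60000610351562, 239.5], [193.10000610351562, 177.8000030517578], [217.5, 178.8000030517578], [215.0, 240.5]]
top knife 0.88 [314.6, 176.3, 13.2, 59.6] 330 320.9 208.2 [[314.29998779296875, 234.6999969482422], [321.6000061035156, 178.6999969482422], [328.3999938964844, 179.60000610351562], [321.20001220703125, 235.5]]
top grinder 0.79 [52.0, 140.8, 115.7, 99.4] 5877 109.3 187.5 [[43.400001525878906, 166.39999389648438], [82.5999984741211, 122.69999694824219], [175.3000030517578, 205.8000030517578], [136.10000610351562, 249.39999389648438]]
top mug 0.75 [333.9, 133.1, 32.8, 41.7] 835 351.2 155.7 [[331.29998779296875, 166.0], [346.8999938964844, 133.0], [373.0, 145.39999389648438], [357.3999938964844, 178.3000030517578]]
top cone 0.6 [300.7, 135.2, 35.5, 36.6] 960 317.3 152.9 [[296.20001220703125, 141.60000610351562], [
[... 666 characters left out ...]
] 10890 189.3 290.8 [[123.5999984741211, 237.39999389648438], [235.10000610351562, 209.5], [264.6000061035156, 327.3999938964844], [153.10000610351562, 355.20001220703125]]
side mug 0.55 [242.7, 155.0, 27.4, 33.2] 452 260.4 166.8 [[240.5, 164.10000610351562], [259.5, 147.3000030517578], [279.70001220703125, 170.10000610351562], [260.6000061035156, 186.89999389648438]]
side cone 0.72 [233.0, 165.6, 25.1, 36.3] 624 247.1 181.0 [[234.0, 167.0], [260.0, 167.0], [260.0, 198.0], [234.0, 198.0]]
side spoon_rest 0.74 [225.5, 243.7, 58.4, 35.2] 611 261.3 264.2 [[219.1999969482422, 262.29998779296875], [225.10000610351562, 243.5], [283.8999938964844, 262.1000061035156], [278.0, 280.8999938964844]]
0.9
```

View pics/tz.png

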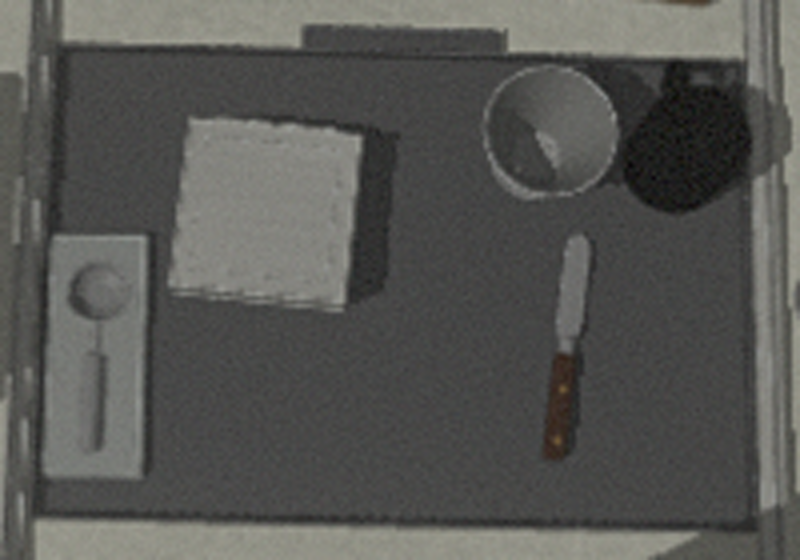

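View pics/tg.png

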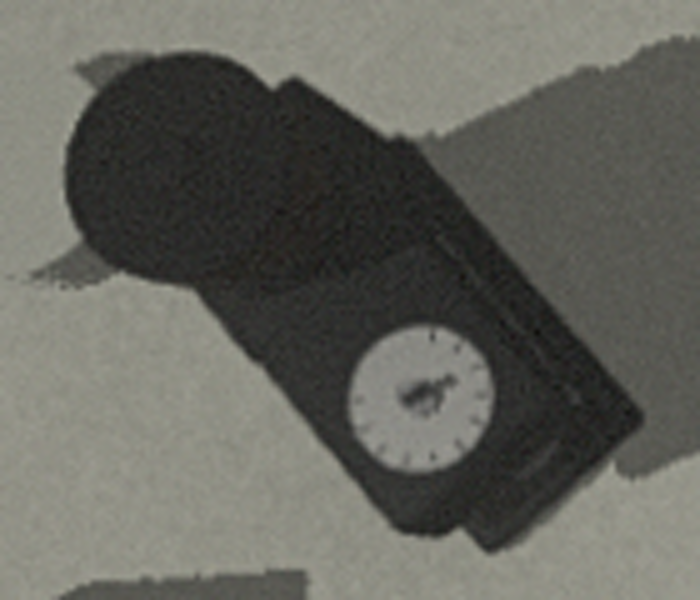

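View pics/sz.png

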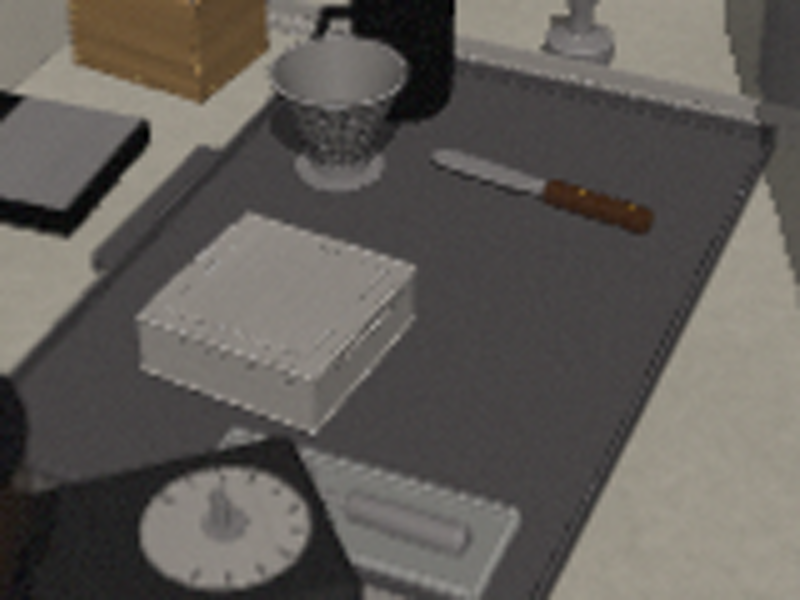

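View pics/sg.png

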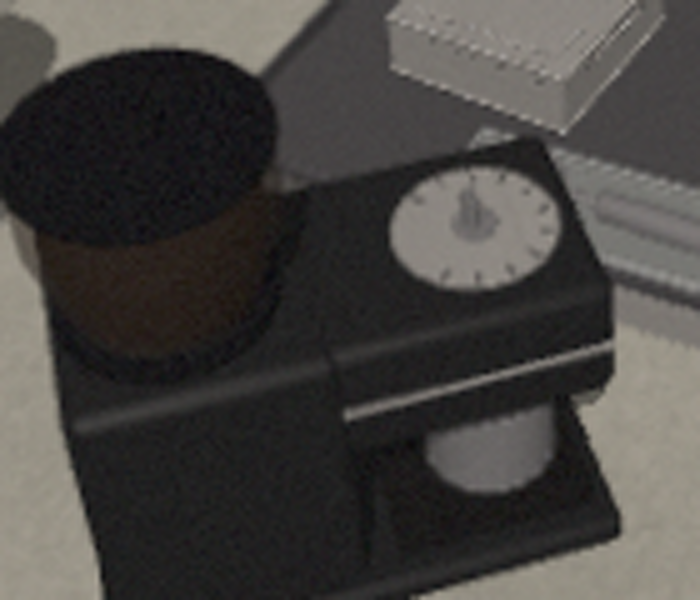

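The crops show the tin lid as a quad with tz corners (190,117), (362,133), (345,308), (168,292). The knife runs from its handle end at tz (556,458) to the tip at (578,236), and the spindle is a dark D on the white dial at tg (424,395). Next I'll fit poses with silhouettes and check them by overlay.

```bash
cat > fit.py <<'E'
from h import *
from scipy.optimize import minimize
m=np.load('m0.npz')
def box(x0,x1,y0,y1,z0,z1): return np.array([[x,y,z] for x in(x0,x1) for y in(y0,y1) for z in(z0,z1)])
def place(P,p): c,s=np.cos(p[2]),np.sin(p[2]); return np.c_[P[:,0]*c-P[:,1]*s+p[0],P[:,0]*s+P[:,1]*c+p[1],P[:,2]]
def sil(n,parts,S=4):
    im=np.zeros((384*S,512*S),np.uint8)
    for P in parts:
        uv=((proj(n,P)+.5)*S).astype(np.float32); h=cv2.convexHull(uv).astype(int); cv2.fillConvexPoly(im,h,1)
    return cv2.resize(im.astype(np.float32),(512,384),interpolation=cv2.INTER_AREA)
def fit(parts,obs,p0):
    def cost(p):
        return sum(1-np.minimum(a,b).sum()/np.maximum(a,b).sum() for a,b in((sil(n,[place(P,p) for P in parts]),o.astype(np.float32)) for n,o in obs.items()))
    best=None
    s=np.array([[0,0,0],[.008,0,0],[0,.008,0],[0,0,.06]])
    for k in range(3):
        r=minimize(cost,p0,method='Nelder-Mead',options=dict(initial_simplex=np.array(p0)+s*(.6**k),xatol=1e-4,fatol=1e-5)); p0=r.x
    return r.x,r.fun
tinP=[box(-.065,.065,-.065,.065,.004,.048),box(-.066,.065,-.0655,.0655,.0485,.051)]
knP=[box(-.06,.025,-.009,.009,.004,.020),box(.025,.12,-.01,.01,.012,.0145)]
E
python3 - <<'E'
from fit import *
print(onz('top',[[180+175,120+58]],.06))
t0=onz('top',[[246.5,173]],.05)[0]; k0=onz('top',[[321,215]],.01)[0]
print(t0,k0)
for nm,P,c,y in(('tin',tinP,t0,-.07),('knife',knP,k0,-.12)):
    for cs in(('top','side'),('top',),('side',)):
        print(nm,cs,fit(P,{n:m[n+nm] for n in cs},[c[0],c[1],y]))
E
```

```text
[[ 0.63134603 -0.31813745  0.06      ]]
[0.64109395 0.0125309  0.05      ] [ 0.52140776 -0.22207371  0.01      ]
tin ('top', 'side') (array([ 0.64646587,  0.01377787, -0.11976517]), np.float64(1.0561306476593018))
tin ('top',) (array([ 0.64109395,  0.0125309 , -0.07      ]), np.float64(1.0))
tin ('side',) (array([ 0.64646587,  0.01377787, -0.11976517]), np.float64(0.05613070726394653))
knife ('top', 'side') (array([ 0.51882738, -0.21866823, -0.11620033]), np.float64(0.40201008319854736))
knife ('top',) (array([ 0.51786965, -0.21875285, -0.11468486]), np.float64(0.16463220119476318))
knife ('side',) (array([ 0.52316706, -0.21964951, -0.11226844]), np.float64(0.2164197564125061))
```

```bash
python3 - <<'E'
from fit import *
def ov(p,k,nm):
    for n,crop,kk in(('top',(210,130,130,110),6),('side',(200,170,120,90),6)):
        im=cv2.imread(f'pics/{n}0.png'); x,y,w,h=crop
        c=cv2.resize(im[y:y+h,x:x+w],None,fx=kk,fy=kk,interpolation=cv2.INTER_CUBIC)
        for P in [place(q,p) for q in tinP]+[place(q,k) for q in knP]:
            uv=((proj(n,P)-[x,y]+.5)*kk); 
            for a in range(8):
                for b in range(a):
                    if bin(a^b).count('1')==1: cv2.line(c,tuple(uv[a].astype(int)),tuple(uv[b].astype(int)),(0,0,255),1)
        cv2.imwrite(f'pics/{nm}_{n}.png',c)
ov([.6465,.0138,-.12],[.5188,-.2187,-.116],'ov')
E
```

```text
(no output)
```

View pics/ov_top.png

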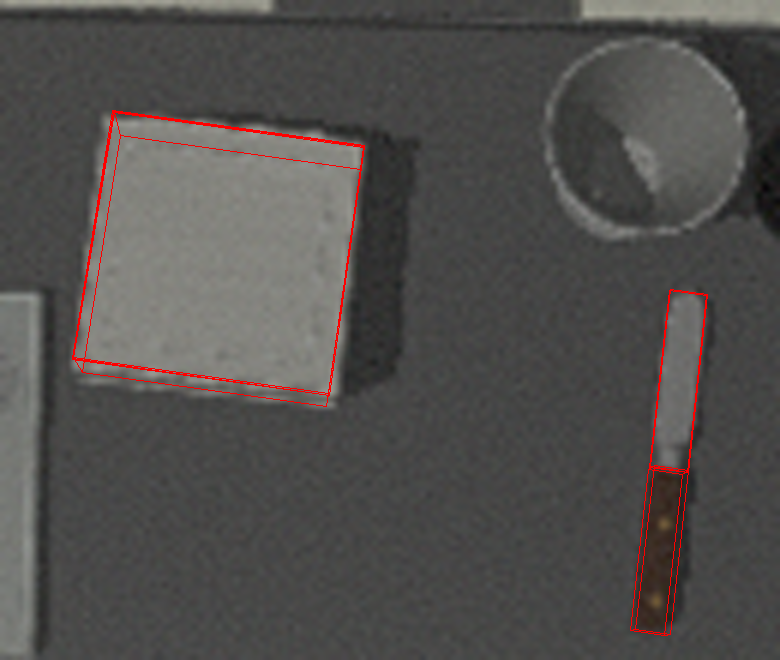

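View pics/ov_side.png

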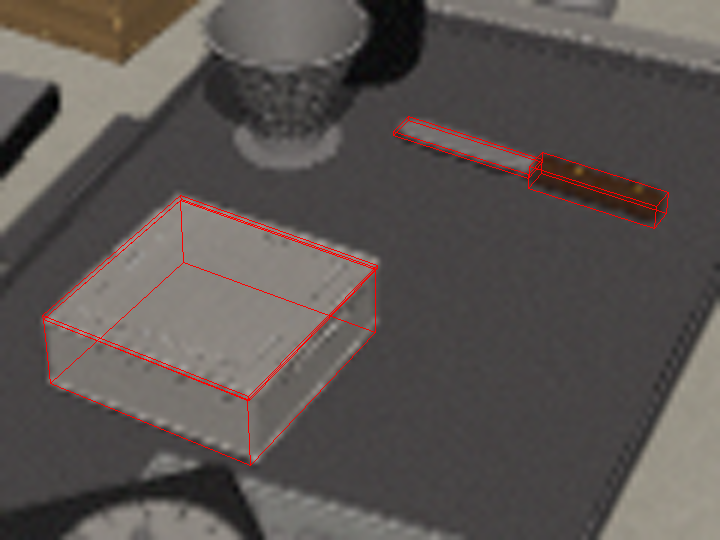

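```bash
python3 - <<'E'
from fit import *
obs={}
for n,(x,y,w,h) in(('top',(215,140,65,65)),('side',(200,195,70,58))):
    g=cv2.GaussianBlur(cv2.imread(f'pics/{n}0.png',0),(3,3),0); b=np.zeros_like(g); 
    b[y:y+h,x:x+w]=g[y:y+h,x:x+w]>105
    if n=='side': b[240:,200:232]=0
    k,l,s,_=cv2.connectedComponentsWithStats(b); i=1+s[1:,4].argmax(); hull=cv2.convexHull(np.c_[np.nonzero(l==i)[::-1]]); o=np.zeros_like(b); cv2.fillConvexPoly(o,hull,1)
    print(n,s[i]); obs[n]=o
for cs in(('top','side'),('top',),('side',)):
    print(fit(tinP,{n:obs[n] for n in cs},[.643,.013,-.08]))
p=fit(tinP,obs,[.643,.013,-.08])[0]
for n,crop,kk in(('top',(210,130,130,110),6),('side',(200,170,120,90),6)):
        im=cv2.imread(f'pics/{n}0.png'); x,y,w,h=crop
        c=cv2.resize(im[y:y+h,x:x+w],None,fx=kk,fy=kk,interpolation=cv2.INTER_CUBIC)
        for P in [place(q,p) for q in tinP]:
            uv=((proj(n,P)-[x,y]+.5)*kk); 
            for a in range(8):
                for b in range(a):
                    if bin(a^b).count('1')==1: cv2.line(c,tuple(uv[a].astype(int)),tuple(uv[b].astype(int)),(0,0,255),1)
        cv2.imwrite(f'pics/ov2_{n}.png',c)
E
```

```text
top [ 222  150   48   47 1877]
side [ 208  203   55   44 1406]
(array([ 0.64797977,  0.01294407, -0.07366525]), np.float64(0.1110498309135437))
(array([ 0.64651418,  0.01389304, -0.08199225]), np.float64(0.038483500480651855))
(array([ 0.64889065,  0.01053599, -0.05137627]), np.float64(0.059643685817718506))
```

View pics/ov2_top.png

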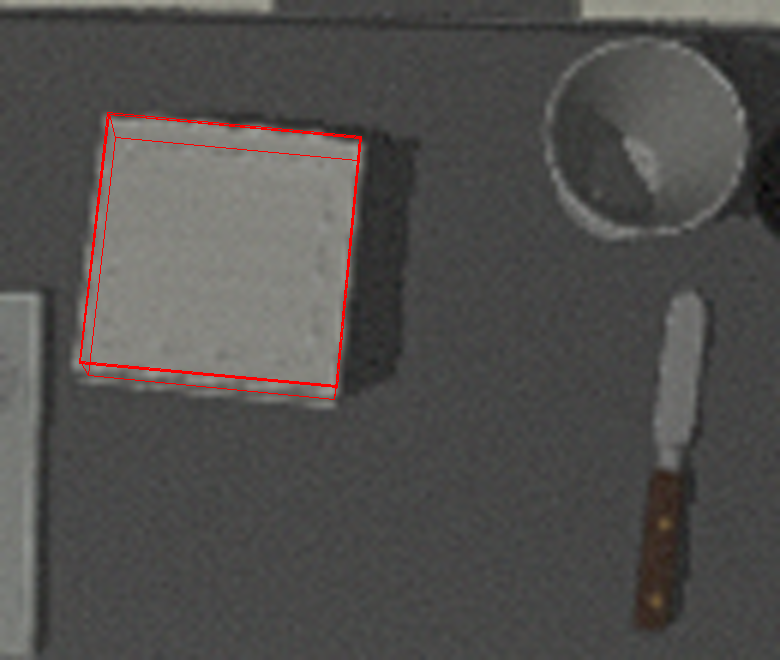

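View pics/ov2_side.png

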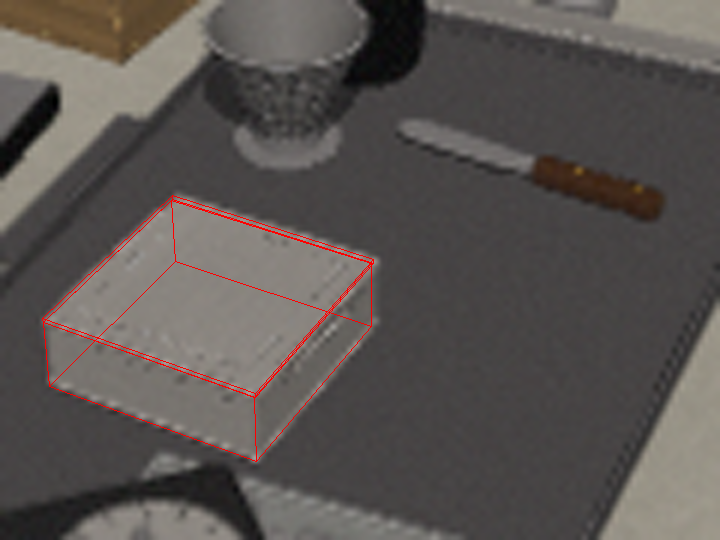

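```bash
python3 -c "
from h import *
go([.519,-.219,.13],-.116)"
```

```text
t 0.9 tcp [ 0.1466 -0.556   0.2313] heading 0.2578 shift [ 0.446  -0.2309  0.1013] q [-1.46  0.21  1.54 -0.    1.39 -0.15] op 0.0855
yaw 0.3738
```

```bash
python3 -m pendant '[{"x":0.446,"y":-0.231,"z":0,"yaw":0.374,"gripper":0.05},{"x":0.446,"y":-0.231,"z":0,"yaw":0.374,"gripper":0.05},{"x":0.446,"y":-0.231,"z":0,"yaw":0.374,"gripper":0.05},{"x":0.446,"y":-0.231,"z":0,"yaw":0.374,"gripper":0.05},{"x":0.446,"y":-0.231,"z":0,"yaw":0.374,"gripper":0.05},{"x":0.446,"y":-0.231,"z":0,"yaw":0.374,"gripper":0.05},{"x":0.446,"y":-0.231,"z":0,"yaw":0.374,"gripper":0.05},{"x":0.446,"y":-0.231,"z":0,"yaw":0.374,"gripper":0.05},{"x":0.446,"y":-0.231,"z":0.1,"yaw":0.374,"gripper":0.05},{"x":0.446,"y":-0.231,"z":0.1,"yaw":0.374,"gripper":0.05}]'; python3 -c "
from h import *
go([.519,-.219,.008],-.116)"
```

```text
t: 1.9
tool_pos: [0.4972, -0.2404, 0.1636]
orientation: [0.001, 0.998, -0.058, 0.002]
wrist_force: [0.1, -1.3, -0.7]
opening: 0.05
t 1.9 tcp [ 0.4972 -0.2404  0.1636] heading -0.1151 shift [ 0.0185 -0.0242  0.1557] q [-0.61  0.22  1.67 -0.    1.24  1.08] op 0.05
yaw 0.0009
```

```bash
python3 -m pendant '[{"x":0.0185,"y":-0.0242,"z":0.05},{"x":0.0185,"y":-0.0242,"z":0.1},{"x":0.0185,"y":-0.0242,"z":0.12},{"x":0.0185,"y":-0.0242,"z":0.12}]'; python3 - <<'E'
from h import *
go([.519,-.219,.008],-.116)
P=[[.519+a*np.cos(-.116),-.219+a*np.sin(-.116),.02] for a in(-.06,0,.12)]
snap('top','k1',(270,150,100,100),6,P); snap('side','k1s',(230,130,120,100),6,P)
E
```

```text
t 1.9 tcp [ 0.4972 -0.2404  0.1636] heading -0.1151 shift [ 0.0185 -0.0242  0.1557] q [-0.61  0.22  1.67 -0.    1.24  1.08] op 0.05
yaw 0.0009invalid input
```

View pics/k1.png

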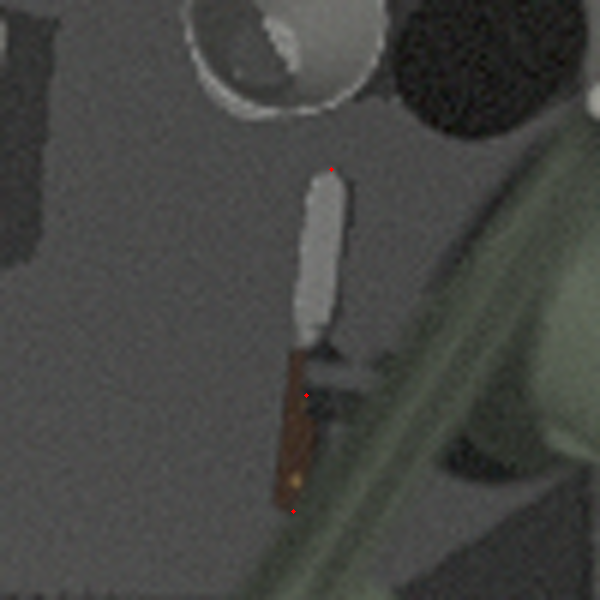

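View pics/k1s.png

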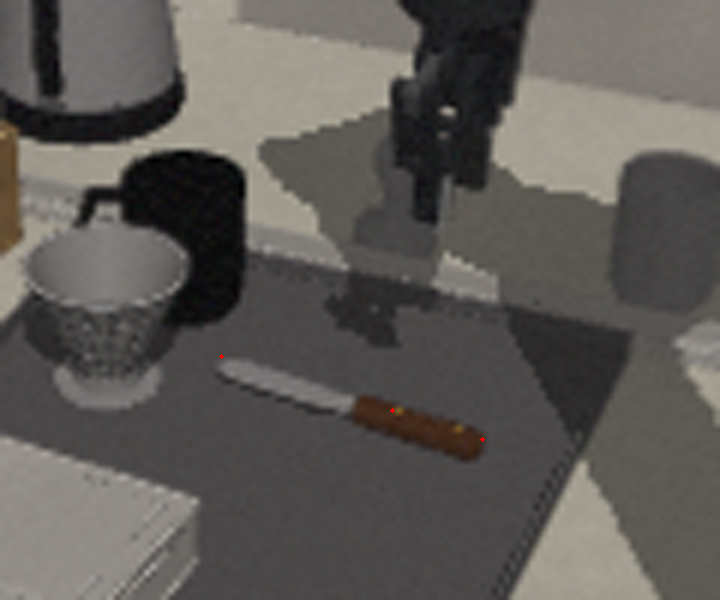

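```bash
python3 -c "
from h import *
go([.52,-.2175,.008],-.11)"; python3 -m pendant '[{"x":0.019,"y":-0.0255,"z":0.05,"yaw":-0.005,"gripper":0.05},{"x":0.019,"y":-0.0255,"z":0.1,"yaw":-0.005,"gripper":0.05},{"x":0.019,"y":-0.0255,"z":0.12,"yaw":-0.005,"gripper":0.05},{"x":0.019,"y":-0.0255,"z":0.12,"yaw":-0.005,"gripper":0.05}]'; python3 - <<'E'
from h import *
go([.52,-.2175,.008],-.11)
snap('side','k2s',(230,130,120,100),6)
E
```

```text
t 2.0 tcp [ 0.4935 -0.2355  0.1569] heading -0.1109 shift [ 0.0256 -0.0199  0.1488] q [-0.6   0.23  1.68  0.    1.25  1.08] op 0.0497
yaw -0.0009
t: 2.4
tool_pos: [0.5098, -0.209, 0.032]
orientation: [-0.006, 0.999, -0.053, -0.009]
wrist_force: [-0.6, 0.4, -0.2]
opening: 0.0501
t 2.4 tcp [ 0.5098 -0.209   0.032 ] heading -0.1055 shift [0.0115 0.0076 0.0237] q [-0.55  0.42  1.73  0.    1.02  1.13] op 0.0501
yaw 0.0045
```

View pics/k2s.png

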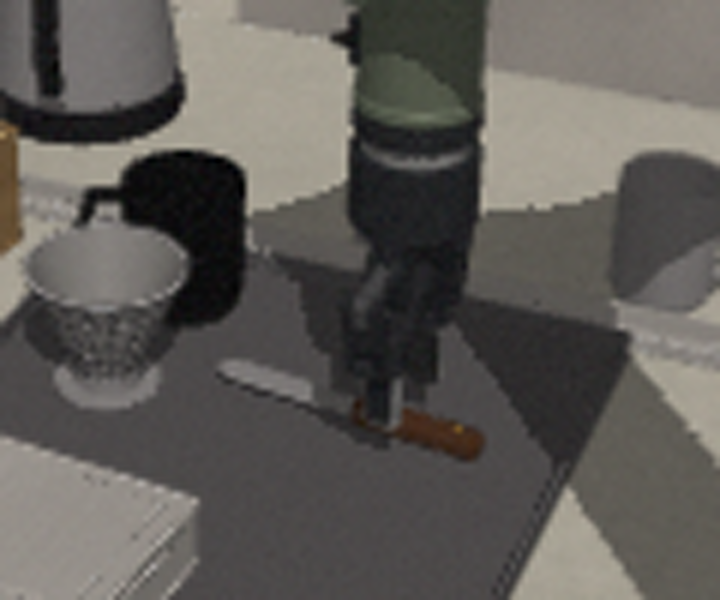

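```bash
python3 -m pendant '[{"x":0.0115,"y":0.0076,"z":0.015,"gripper":0.05},{"x":0.0115,"y":0.0076,"z":0.024,"gripper":0.05},{"x":0.0115,"y":0.0076,"z":0.024,"gripper":0.05}]'; python3 -c "
from h import *
go([.52,-.2175,.008],-.11); print(arm.observe()['wrist_force'])"
```

```text
t 2.45 tcp [ 0.5122 -0.2107  0.0351] heading -0.106 shift [0.0088 0.0062 0.027 ] q [-0.55  0.41  1.73  0.    1.02  1.13] op 0.05
yaw 0.004
[ 0.15913612 -0.00414834  0.66250525]invalid input
```

```bash
python3 -m pendant '[{"x":0.0088,"y":0.0062,"z":0.015,"yaw":0.004,"gripper":0.05},{"x":0.0088,"y":0.0062,"z":0.027,"yaw":0.004,"gripper":0.05},{"x":0.0088,"y":0.0062,"z":0.027,"yaw":0.004,"gripper":0.05}]'; python3 -c "
from h import *
go([.52,-.2175,.008],-.11); print(arm.observe()['wrist_force'])"
```

```text
t: 2.75
tool_pos: [0.5198, -0.2181, 0.0085]
orientation: [-0.005, 0.998, -0.055, -0.007]
wrist_force: [0.3, 0.7, -0.4]
opening: 0.0499
t 2.75 tcp [ 0.5198 -0.2181  0.0085] heading -0.1108 shift [ 0.0002 -0.0007  0.0005] q [-0.55  0.47  1.71  0.    0.98  1.13] op 0.0499
yaw -0.0008
[ 0.3081345   0.74246753 -0.41883072]
```

```bash
python3 -m pendant '[{"x":0,"y":0,"z":0,"yaw":0,"gripper":0.0},{"x":0,"y":0,"z":0,"yaw":0,"gripper":0.0},{"x":0,"y":0,"z":0,"yaw":0,"gripper":0.0},{"x":0,"y":0,"z":0,"yaw":0,"gripper":0.0},{"x":0,"y":0,"z":0,"yaw":0,"gripper":0.0},{"x":0,"y":0,"z":-0.04,"yaw":0,"gripper":0.0},{"x":0,"y":0,"z":-0.08,"yaw":0,"gripper":0.0},{"x":0,"y":0,"z":-0.1,"yaw":0,"gripper":0.0},{"x":0,"y":0,"z":-0.1,"yaw":0,"gripper":0.0}]' 100; python3 - <<'E'
from h import *
go([.52,-.2175,.008],-.11)
snap('side','k3s',(230,110,120,100),6);snap('top','k3',(270,150,100,100),6)
E
```

```text
t: 3.65
tool_pos: [0.524, -0.2208, 0.1131]
orientation: [-0.002, 0.998, -0.055, -0.003]
wrist_force: [0.5, -0.6, -1.0]
opening: 0.0149
t 3.65 tcp [ 0.524  -0.2208  0.1131] heading -0.1107 shift [-0.0038 -0.0024  0.1051] q [-0.55  0.32  1.66  0.    1.17  1.13] op 0.0149
yaw -0.0007
```

View pics/k3s.png

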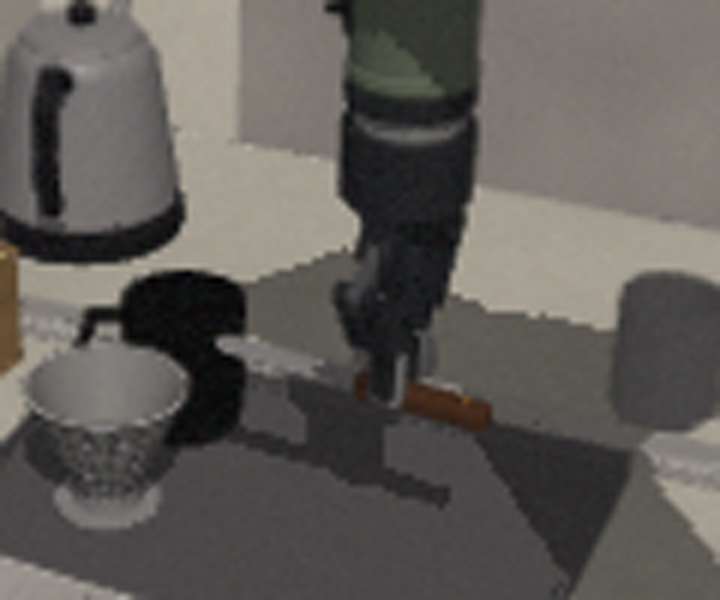

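View pics/k3.png

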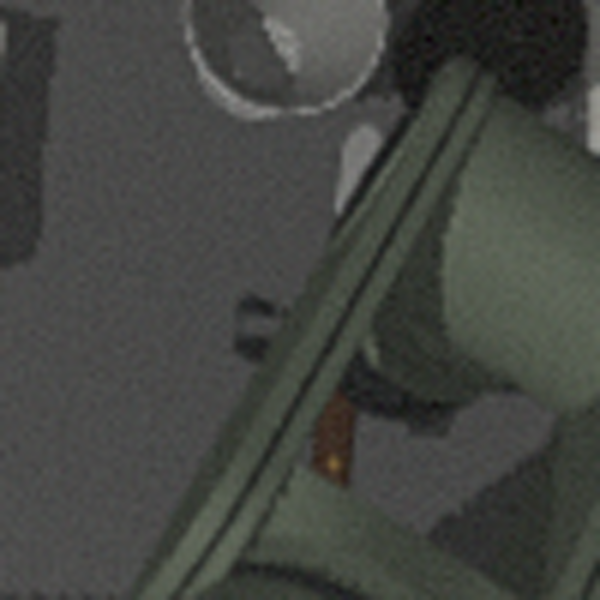

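```bash
python3 - <<'E'
from h import *
tip=tri({'side':[[266.6,167.1]],'top':[[330.6,171.0]]}); s,M=st(); print(tip, M.T@(tip-s['tool_pos']),s['tool_pos'])
e=tri({'side':[[230+487/6,110+413/6]],'top':[[270+333/6,150+480/6]]}); print(e,M.T@(e-s['tool_pos']))
E
```

```text
[ 0.63829572 -0.23193171  0.11541456] [ 0.11801132 -0.00016435 -0.00852325] [ 0.52089236 -0.21896672  0.10850774]
[ 0.4663026  -0.21609918  0.11657585] [-0.05467759  0.00312274 -0.0073463 ]
```

```bash
python3 -c "
from h import *
go([.4427,.0307,.08],-.085)"
```

```text
t 3.75 tcp [ 0.5209 -0.219   0.1085] heading -0.1108 shift [-0.1049 -0.2392  0.032 ] q [-0.55  0.33  1.66  0.    1.17  1.13] op 0.0146
yaw -0.0258
```

```bash
python3 -m pendant '[{"x":-0.105,"y":-0.04,"z":0,"yaw":0,"gripper":0.0},{"x":-0.105,"y":-0.239,"z":0,"yaw":-0.026,"gripper":0.0},{"x":-0.105,"y":-0.239,"z":0.01,"yaw":-0.026,"gripper":0.0},{"x":-0.105,"y":-0.239,"z":0.03,"yaw":-0.026,"gripper":0.0},{"x":-0.105,"y":-0.239,"z":0.032,"yaw":-0.026,"gripper":0.0},{"x":-0.105,"y":-0.239,"z":0.032,"yaw":-0.026,"gripper":0.0},{"x":-0.105,"y":-0.239,"z":0.032,"yaw":-0.026,"gripper":0.0},{"x":-0.105,"y":-0.239,"z":0.032,"yaw":-0.026,"gripper":0.0}]'; python3 -c "
from h import *
go([.4427,.0307,.0372],-.085)"
```

```text
t: 4.55
tool_pos: [0.4408, 0.0311, 0.0782]
orientation: [-0.005, 0.999, -0.041, -0.008]
wrist_force: [0.3, -0.8, -1.2]
opening: 0.0148
t 4.55 tcp [0.4408 0.0311 0.0782] heading -0.0825 shift [0.0026 0.0006 0.041 ] q [-0.13  0.13  1.98  0.01  1.04  1.52] op 0.0148
yaw 0.0025
```

```bash
python3 -m pendant '[{"x":0.0026,"y":0.0006,"z":0.03,"yaw":0.002,"gripper":0.0},{"x":0.0026,"y":0.0006,"z":0.041,"yaw":0.002,"gripper":0.0},{"x":0.0026,"y":0.0006,"z":0.041,"yaw":0.002,"gripper":0.0},{"x":0.0026,"y":0.0006,"z":0.041,"yaw":0.002,"gripper":0.0}]'; python3 - <<'E'
from h import *
go([.4427,.0307,.0372],-.085)
s,M=st(); tip=s['tool_pos']+M@[.118,0,-.006]; c,sn=np.cos(-.085),np.sin(-.085)
f=lambda x,y,z:[.645+x*c-y*sn,.0135+x*sn+y*c,z]
P=[tip]+[f(-.065,y,z) for y in(-.028,.028) for z in(.038,.0485)]; print(tip)
snap('side','p1s',(200,180,120,90),6);save(eyes.capture('side'),'side','p1sd',(200,180,120,90),6,P);snap('top','p1',(200,140,120,100),6,P)
E
```

```text
t: 4.95
tool_pos: [0.4427, 0.0299, 0.0372]
orientation: [-0.005, 0.999, -0.043, -0.009]
wrist_force: [0.2, -0.0, -1.2]
opening: 0.0149
t 4.95 tcp [0.4427 0.0299 0.0372] heading -0.086 shift [-0.0001 -0.0008 -0.    ] q [-0.13  0.21  2.    0.01  0.95  1.52] op 0.0149
yaw -0.001
[0.56037624 0.01974215 0.04106395]
```

View pics/p1s.png

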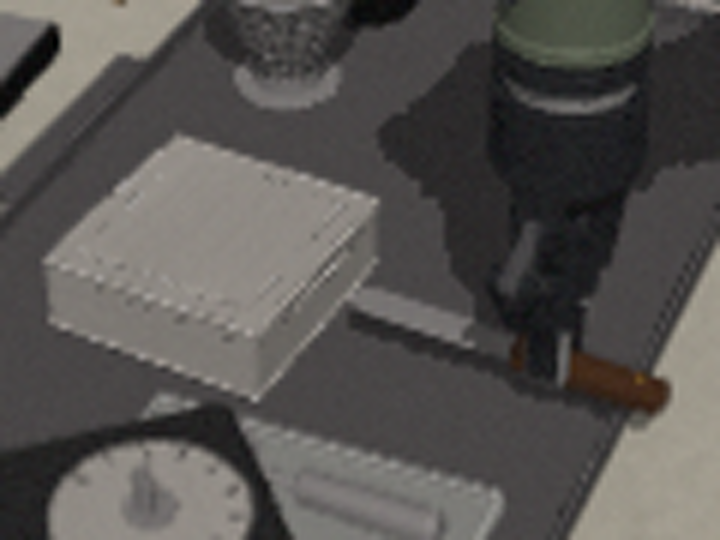

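View pics/p1sd.png

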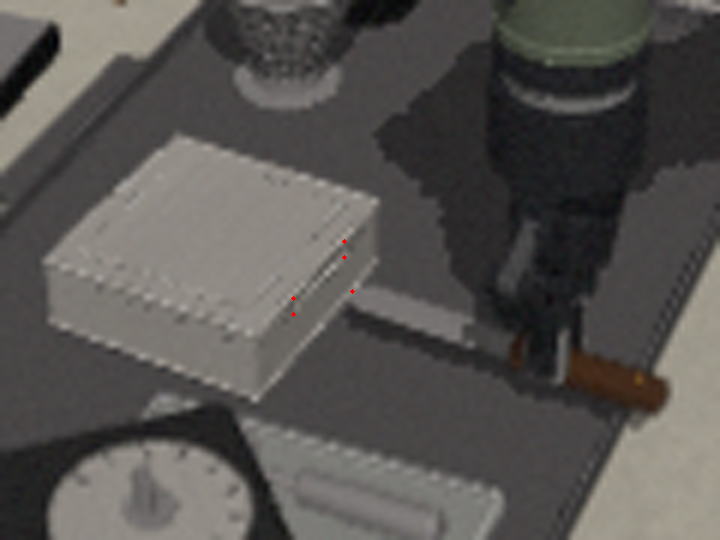

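View pics/p1.png

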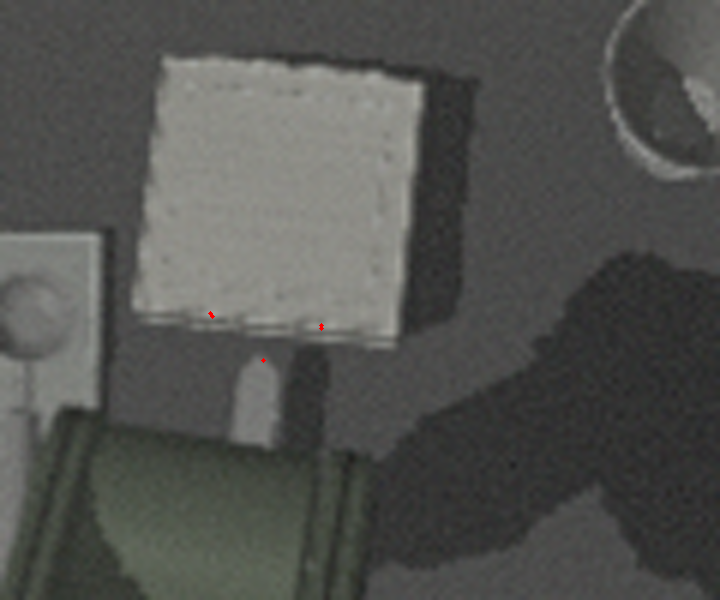

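```bash
python3 -m pendant '[{"x":0,"y":0,"z":-0.002,"yaw":0.001,"gripper":0.0},{"x":0.015,"y":-0.0003,"z":-0.002,"yaw":0.001,"gripper":0.0},{"x":0.03,"y":-0.0003,"z":-0.002,"yaw":0.001,"gripper":0.0},{"x":0.045,"y":-0.0003,"z":-0.002,"yaw":0.001,"gripper":0.0},{"x":0.05,"y":-0.0003,"z":-0.002,"yaw":0.001,"gripper":0.0},{"x":0.05,"y":-0.0003,"z":-0.002,"yaw":0.001,"gripper":0.0}]'; python3 - <<'E'
from h import *
go([.4427,.0307,.0372],-.085)
snap('side','p2s',(200,180,120,90),6)
print(arm.observe()['wrist_force'])
E
```

```text
t: 5.7
tool_pos: [0.4945, 0.0261, 0.04]
orientation: [-0.004, 0.999, -0.043, -0.007]
wrist_force: [-1.4, -0.5, -0.6]
opening: 0.0146
t 5.7 tcp [0.4945 0.0261 0.04  ] heading -0.0862 shift [-0.052  -0.0001  0.0036] q [-0.13  0.3   1.88  0.01  0.98  1.52] op 0.0146
yaw -0.0012
[-0.0509359  -0.7631129  -0.26438263]
```

View pics/p2s.png

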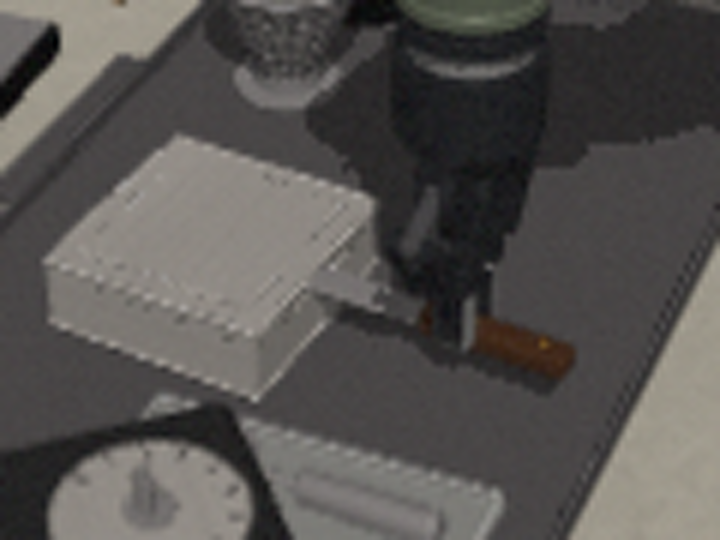

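The blade is in the slot at about (315,278), and wrist force is low. Now I'll lift.

```bash
python3 -m pendant '[{"x":0,"y":0,"z":-0.006,"yaw":0,"gripper":0.0},{"x":0,"y":0,"z":-0.012,"yaw":0,"gripper":0.0},{"x":0,"y":0,"z":-0.018,"yaw":0,"gripper":0.0},{"x":0,"y":0,"z":-0.024,"yaw":0,"gripper":0.0},{"x":0,"y":0,"z":-0.03,"yaw":0,"gripper":0.0},{"x":0,"y":0,"z":-0.035,"yaw":0,"gripper":0.0},{"x":0,"y":0,"z":-0.04,"yaw":0,"gripper":0.0},{"x":0,"y":0,"z":-0.04,"yaw":0,"gripper":0.0}]'; python3 - <<'E'
from h import *
go([.4427,.0307,.0372],-.085)
snap('side','p3s',(200,150,120,100),6)
print(arm.observe()['wrist_force'])
E
```

```text
t: 6.55
tool_pos: [0.4946, 0.0258, 0.0806]
orientation: [-0.004, 0.999, -0.043, -0.007]
wrist_force: [0.1, -0.7, -1.6]
opening: 0.0147
t 6.55 tcp [0.4946 0.0258 0.0806] heading -0.0862 shift [-0.0516 -0.0001  0.0441] q [-0.13  0.23  1.86  0.01  1.07  1.53] op 0.0147
yaw -0.0012
[ 0.95714287 -0.42474405 -1.17175575]
```

View pics/p3s.png

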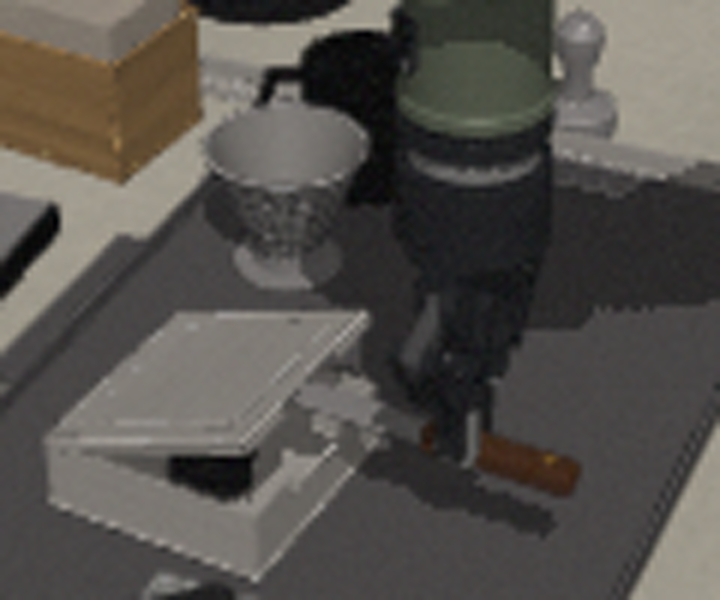

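```bash
python3 -m pendant '[{"x":0.01,"y":0,"z":-0.01,"yaw":0,"gripper":0.0},{"x":0.02,"y":0,"z":-0.02,"yaw":0,"gripper":0.0},{"x":0.038,"y":0,"z":-0.03,"yaw":0,"gripper":0.0},{"x":0.055,"y":0,"z":-0.035,"yaw":0,"gripper":0.0},{"x":0.07,"y":0,"z":-0.04,"yaw":0,"gripper":0.0},{"x":0.085,"y":0,"z":-0.04,"yaw":0,"gripper":0.0},{"x":0.1,"y":0,"z":-0.04,"yaw":0,"gripper":0.0},{"x":0.115,"y":0,"z":-0.04,"yaw":0,"gripper":0.0},{"x":0.126,"y":0,"z":-0.04,"yaw":0,"gripper":0.0},{"x":0.126,"y":0,"z":-0.04,"yaw":0,"gripper":0.0}]'; python3 - <<'E'
from h import *
go([.4427,.0307,.0372],-.085)
print(arm.observe()['wrist_force'])
snap('side','p4s',(200,130,120,120),5);snap('top','p4',(190,110,120,120),5)
E
```

```text
t: 7.6
tool_pos: [0.6217, 0.0143, 0.1182]
orientation: [-0.004, 0.999, -0.043, -0.006]
wrist_force: [0.5, -0.0, 0.1]
opening: 0.0149
t 7.6 tcp [0.6217 0.0143 0.1182] heading -0.0863 shift [-0.1787 -0.0002  0.0833] q [-0.12  0.42  1.51  0.01  1.22  1.53] op 0.0149
yaw -0.0013
[ 0.52734187 -0.01754885  0.05542459]
```

View pics/p4s.png

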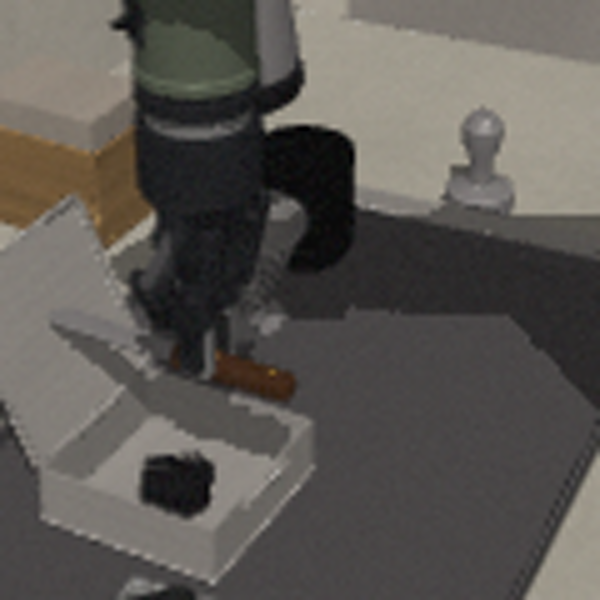

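View pics/p4.png

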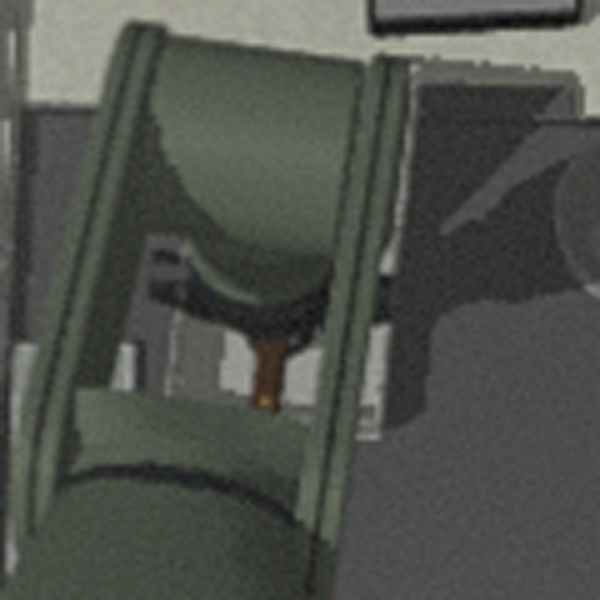

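```bash
python3 -c "
from h import *
go([.5,-.17,.09],-.086);go([.5,-.17,.0095],-.086)"
```

```text
t 7.7 tcp [0.6205 0.0145 0.1182] heading -0.0862 shift [-0.1038  0.1945  0.0281] q [-0.12  0.42  1.51  0.01  1.22  1.53] op 0.0147
yaw -0.0002
t 7.7 tcp [0.6205 0.0145 0.1182] heading -0.0862 shift [-0.1026  0.1951  0.1086] q [-0.12  0.42  1.51  0.01  1.22  1.53] op 0.0147
yaw -0.0002
```

```bash
python3 -m pendant '[{"x":-0.05,"y":0,"z":0,"yaw":0,"gripper":0.0},{"x":-0.1,"y":0,"z":0,"yaw":0,"gripper":0.0},{"x":-0.104,"y":0.05,"z":0,"yaw":0,"gripper":0.0},{"x":-0.104,"y":0.1,"z":0,"yaw":0,"gripper":0.0},{"x":-0.104,"y":0.15,"z":0,"yaw":0,"gripper":0.0},{"x":-0.104,"y":0.195,"z":0.02,"yaw":0,"gripper":0.0},{"x":-0.103,"y":0.195,"z":0.05,"yaw":0,"gripper":0.0},{"x":-0.103,"y":0.195,"z":0.08,"yaw":0,"gripper":0.0},{"x":-0.103,"y":0.195,"z":0.08,"yaw":0,"gripper":0.0},{"x":-0.103,"y":0.195,"z":0.08,"yaw":0,"gripper":0.0}]'; python3 -c "
from h import *
go([.5,-.17,.009],-.086)"
```

```text
t: 8.7
tool_pos: [0.4994, -0.1697, 0.0381]
orientation: [-0.005, 0.999, -0.043, -0.007]
wrist_force: [0.5, -0.4, -0.7]
opening: 0.0148
t 8.7 tcp [ 0.4994 -0.1697  0.0381] heading -0.086 shift [0.001  0.0005 0.0291] q [-0.49  0.36  1.79  0.    1.    1.16] op 0.0148
yaw -0.0
```

```bash
python3 -m pendant '[{"x":0,"y":0,"z":0.012,"yaw":0,"gripper":0.0},{"x":0,"y":0,"z":0.022,"yaw":0,"gripper":0.0},{"x":0,"y":0,"z":0.027,"yaw":0,"gripper":0.0},{"x":0,"y":0,"z":0.0292,"yaw":0,"gripper":0.0},{"x":0,"y":0,"z":0.0295,"yaw":0,"gripper":0.0},{"x":0,"y":0,"z":0.0295,"yaw":0,"gripper":0.0}]'; python3 - <<'E'
from h import *
go([.5,-.17,.009],-.086)
print(arm.observe()['wrist_force'])
snap('side','d1',(220,130,120,100),6)
E
```

```text
t: 9.3
tool_pos: [0.499, -0.169, 0.0103]
orientation: [-0.005, 0.999, -0.043, -0.008]
wrist_force: [-5.9, 2.3, 12.3]
opening: 0.0146
t 9.3 tcp [ 0.499  -0.169   0.0103] heading -0.0853 shift [0.0011 0.0009 0.0013] q [-0.49  0.41  1.8   0.    0.95  1.16] op 0.0146
yaw 0.0007
[-5.93791384  2.25218345 12.2686067 ]
```

View pics/d1.png

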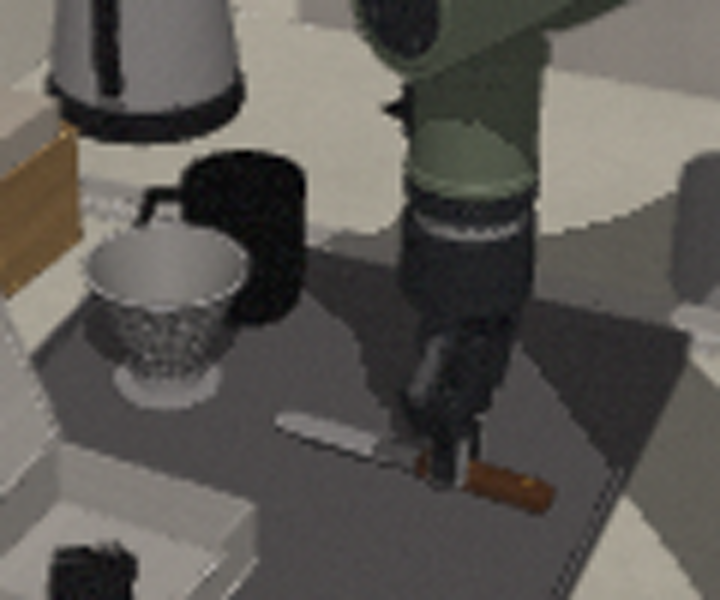

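```bash
python3 -m pendant '[{"x":0,"y":0,"z":0,"yaw":0,"gripper":0.025},{"x":0,"y":0,"z":-0.001,"yaw":0,"gripper":0.05},{"x":0,"y":0,"z":-0.001,"yaw":0,"gripper":0.05},{"x":0,"y":0,"z":-0.001,"yaw":0,"gripper":0.05},{"x":0,"y":0,"z":-0.02,"yaw":0,"gripper":0.05},{"x":0,"y":0,"z":-0.06,"yaw":0,"gripper":0.05},{"x":0,"y":0,"z":-0.11,"yaw":0,"gripper":0.05},{"x":-0.02,"y":0.04,"z":-0.15,"yaw":0,"gripper":0.05},{"x":-0.07,"y":0.08,"z":-0.17,"yaw":0,"gripper":0.05},{"x":-0.12,"y":0.1,"z":-0.17,"yaw":0,"gripper":0.05}]' 60; python3 - <<'E'
from h import *
go([.5,-.17,.009],-.086)
ts=[]
a=[eyes.capture('top') for i in range(4)]; b=[eyes.capture('side') for i in range(4)]
np.savez('av.npz',top=np.mean(a,0),side=np.mean(b,0))
for n in('top','side'):
    im=np.load('av.npz')[n].astype(np.uint8)
    cv2.imwrite(f'pics/{n}_av.png',im[:,:,::-1])
save(np.load('av.npz')['top'].astype(np.uint8),'top','w1',(190,110,160,130),5)
save(np.load('av.npz')['side'].astype(np.uint8),'side','w1s',(190,150,130,120),5)
for n in('top','side'):
  for t in('knob','knife'):
    for r in nets.cut_out(n,t)[:2]:
        ys,xs=np.nonzero(r['pixels']); print(n,t,r['conf'],r['bbox'],xs.mean(),ys.mean())
E
```

```text
t: 10.35
tool_pos: [0.4, -0.2526, 0.1813]
orientation: [-0.002, 0.999, -0.042, -0.005]
wrist_force: [0.0, -1.5, -0.3]
opening: 0.0498
t 10.35 tcp [ 0.4    -0.2526  0.1813] heading -0.084 shift [ 0.0945 -0.0901  0.1716] q [-0.74  0.05  1.83 -0.    1.28  0.91] op 0.0498
yaw 0.002
top knob 0.5 [239.3, 168.4, 12.9, 14.4] 244.6258064516129 173.83870967741936
top knob 0.44 [50.7, 141.2, 118.2, 100.0] 109.45314373822168 187.46804865513107
top knife 0.57 [297.1, 182.5, 11.0, 58.0] 304.7291666666667 211.515625
side knob 0.72 [226.8, 224.5, 15.2, 9.9] 235.40833333333333 226.575
side knob 0.55 [188.8, 168.3, 75.7, 75.9] 223.44569288389513 210.9505617977528
side knife 0.79 [263.7, 198.8, 50.0, 14.4] 290.2869565217391 206.66521739130434
side knife 0.28 [190.5, 168.3, 71.0, 75.6] 223.2608187134503 210.63976608187136
```

View pics/w1.png

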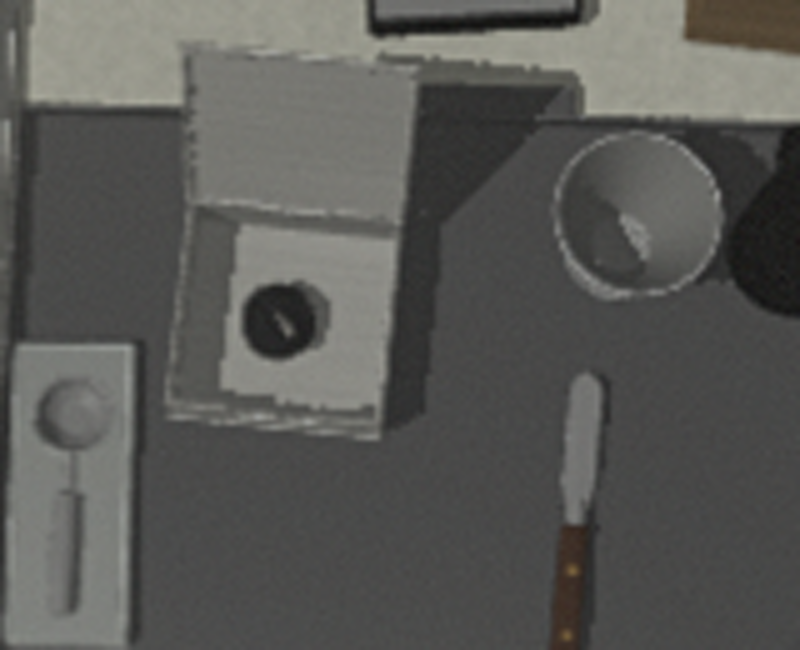

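View pics/w1s.png

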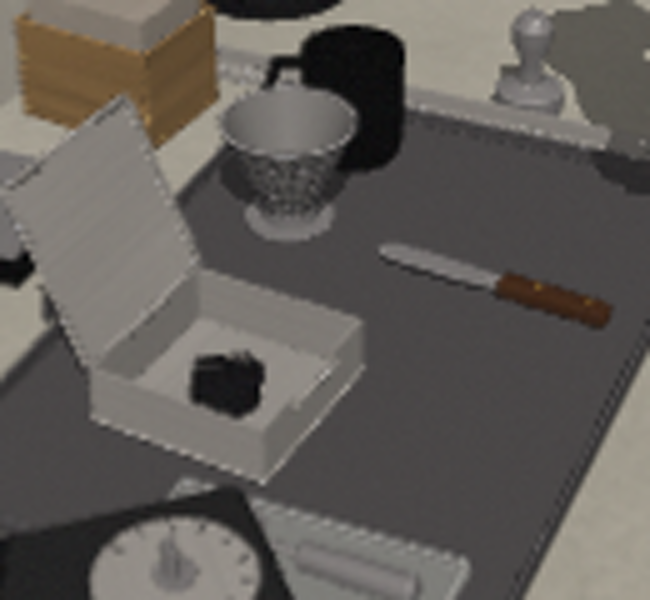

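```bash
python3 - <<'E'
from h import *
z=np.load('av.npz')
def ench(n,c,k,name,g=1.0,hi=255):
    x,y,w,h=c; im=z[n][y:y+h,x:x+w].mean(2); im=np.clip((im/hi),0,1)**g*255
    cv2.imwrite(f'pics/{name}.png',cv2.resize(im.astype(np.uint8),None,fx=k,fy=k,interpolation=cv2.INTER_CUBIC))
ench('top',(230,160,30,28),20,'kn',.6,140); ench('side',(220,212,30,28),20,'kns',.6,140)
ench('top',(104,188,40,40),15,'sp',.8,230); ench('side',(205,245,40,40),15,'sps',.8,230)
E
```

```text
(no output)
```

View pics/kn.png

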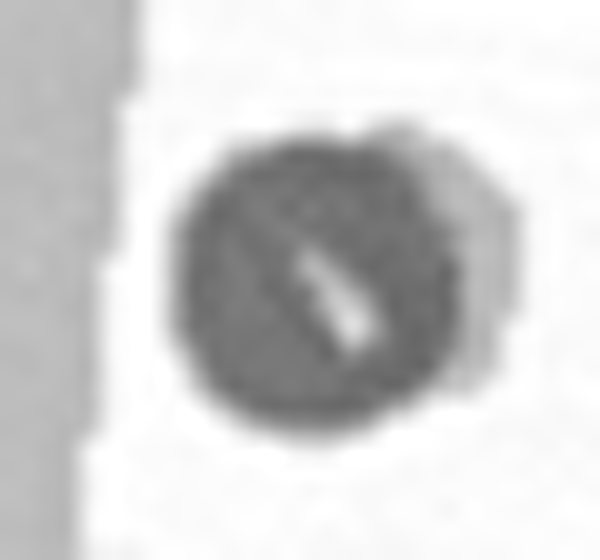

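View pics/kns.png

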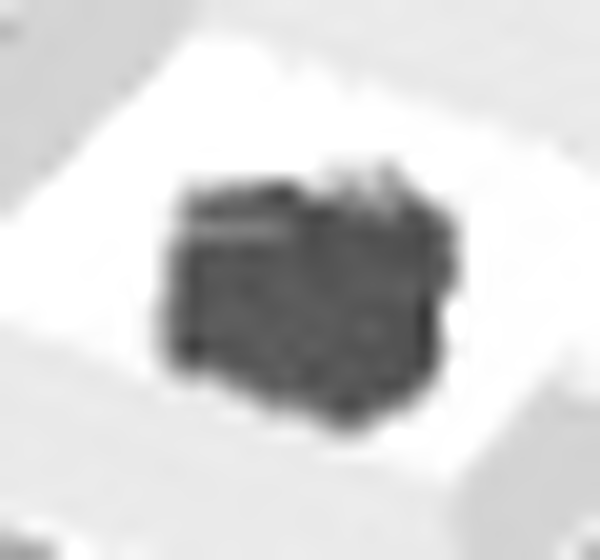

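View pics/sp.png

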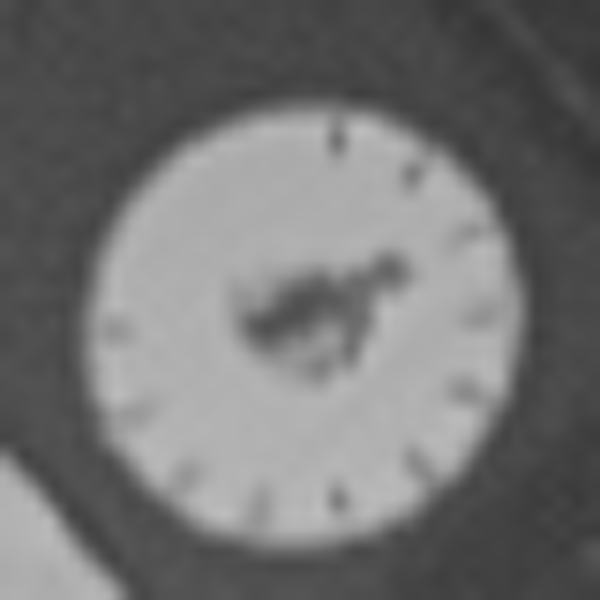

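View pics/sps.png

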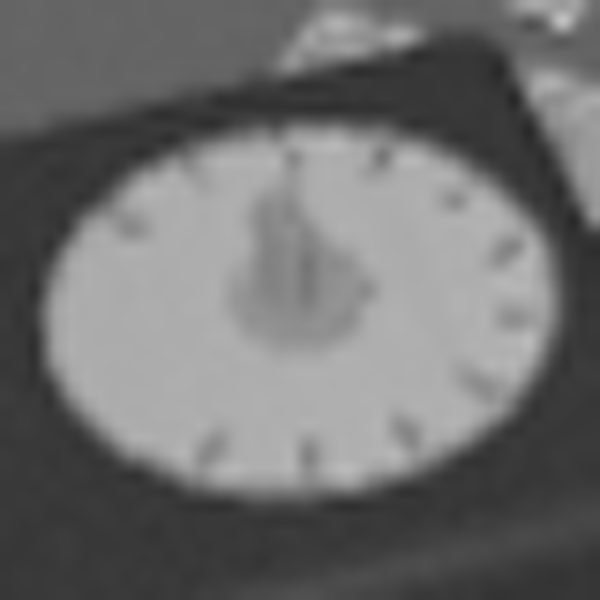

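```bash
python3 - <<'E'
from h import *
a,b=[[123.9,209.2]],[[224.7,265.1]]
print('dial tri',tri({'top':a,'side':b}),onz('top',a,.178),onz('side',b,.178))
# ellipse fit of dial
z=np.load('av.npz')
for n,(x,y,w,h) in(('top',(104,188,40,40)),('side',(203,247,46,38))):
    g=z[n][y:y+h,x:x+w].mean(2); G=cv2.resize(g,None,fx=8,fy=8,interpolation=cv2.INTER_CUBIC)
    m=(G>100).astype(np.uint8); k,l,s,_=cv2.connectedComponentsWithStats(m); 
    i=l[h*4+40,w*4]; i=i if i else 1+s[1:,4].argmax()
    c,_=cv2.findContours((l==i).astype(np.uint8),cv2.RETR_EXTERNAL,cv2.CHAIN_APPROX_NONE); c=max(c,key=len); e=cv2.fitEllipse(cv2.convexHull(c))
    uv=[[x+(e[0][0]+.5)/8-.5,y+(e[0][1]+.5)/8-.5]]; print(n,uv,np.array(e[1])/8,onz(n,uv,.178))
E
```

```text
dial tri [0.50755841 0.33236454 0.17770018] [[0.50740241 0.33219831 0.178     ]] [[0.50753616 0.3326457  0.178     ]]
top [[123.6808967590332, 209.34127616882324]] [28.12976265 29.69411278] [[0.50700915 0.33276507 0.178     ]]
side [[224.54354667663574, 265.24828147888184]] [24.08649635 33.76195145] [[0.50763802 0.33322124 0.178     ]]
```

```bash
python3 - <<'E'
from h import *
z=np.load('av.npz'); S=np.array([.5074,.3329])
t=np.linspace(0,2*np.pi,60)
out=[]
for n,(x,y,w,h) in(('top',(112,200,24,20)),('side',(213,250,24,20))):
    k=24
    g=z[n][y:y+h,x:x+w].mean(2); g=np.clip((g-40)/(190-40),0,1)*255
    A=cv2.resize(g.astype(np.uint8),None,fx=k,fy=k,interpolation=cv2.INTER_CUBIC); A=cv2.cvtColor(A,cv2.COLOR_GRAY2BGR); B=A.copy()
    for zz,c in((.177,(0,255,0)),(.199,(0,0,255))):
        P=np.c_[S[0]+.006*np.cos(t),S[1]+.006*np.sin(t),np.full(60,zz)]
        uv=(proj(n,P)-[x,y]+.5)*k; cv2.polylines(B,[uv.astype(int)],True,c,1)
    cv2.imwrite(f'pics/spo_{n}.png',B)
    print(n); print(np.round(z[n][y+2:y+18,x+4:x+22].mean(2)).astype(int))
    d=proj(n,[[*S,.199],[S[0]+.02,S[1],.199],[S[0],S[1]+.02,.199]]); print(d.round(2).tolist())
E
```

```text
top
[[141 140 141 142 141 140 140 142 142 142 142 142 141 142 144 143 142 144]
 [142 141 141 140 143 142 144 144 144 142 142 143 144 146 142 143 143 140]
 [142 143 142 142 144 143 143 146 144 143 145 146 145 131 130 143 144 136]
 [142 141 142 143 144 138 139 138 132 129 137 131 122  87  92 128 143 141]
 [143 143 144 135 137 128 119 108  95  86 107  88  85  80  85 118 141 144]
 [142 143 144 125 120 121  95  72  64  64  72  78  84 113 118 143 146 145]
 [142 147 144 123 108 100  73  58  56  68  69  76  93 144 147 147 145 143]
 [146 144 145 123  82  61  57  60  68  89  91  79  93 146 148 145 142 141]
 [144 143 145 132  96  69  72  89  93 117 115  84 118 146 147 142 142 142]
 [144 143 146 145 127 102 101 113 116 112 107  88 143 147 142 141 142 143]
 [146 143 146 147 143 135 125 121 108  98 118 117 147 144 141 144 143 145]
 [144 145 147 144 146 146 139 134 124 120 144 146 144 143 145 145 146 139]
 [146 146 146 148 146 147 147 146 146 146 148 144 143 144 143 148 143 138]
 [147 145 147 147 147 146 145 146 147 146 145 141 143 148 145 146 146 148]
 [148 150 148 147 145 147 145 146 147 144 144 
[... 717 characters left out ...]
0 103 122 139 143 143 142 141 140 142 144 142]
 [142 141 142 143 133 105 108 113 104 126 142 143 143 141 140 140 144 144]
 [142 143 142 142 137 107 102 107  99 111 127 134 142 141 140 140 142 143]
 [142 142 142 138 127 102 101 106  88 106 109 119 139 142 141 140 142 144]
 [142 142 142 129 122 103 100 106  90 107 114 117 124 138 142 140 141 144]
 [142 142 142 124 115 104 101 106  91 109 114 115 109 136 142 142 141 142]
 [143 143 142 124 116 111 106 108 100 111 116 113 132 142 144 142 141 142]
 [142 142 142 136 117 115 113 111 111 115 109 114 138 143 145 143 141 141]
 [141 142 144 143 130 124 116 114 114 115 119 131 141 144 144 144 143 140]]
[[224.24, 258.48], [216.5, 256.0], [220.02, 264.14]]
```

View pics/spo_top.png

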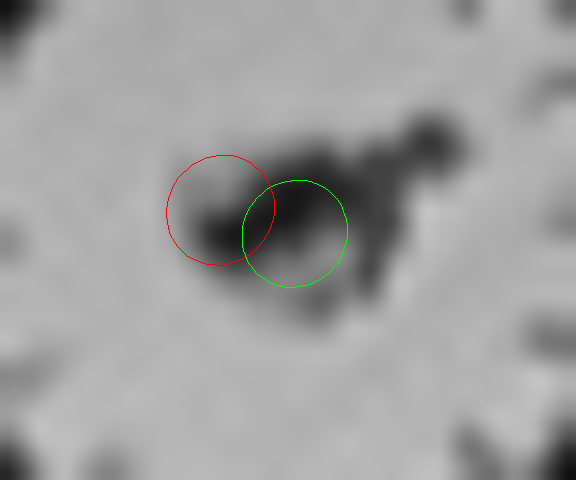

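View pics/spo_side.png

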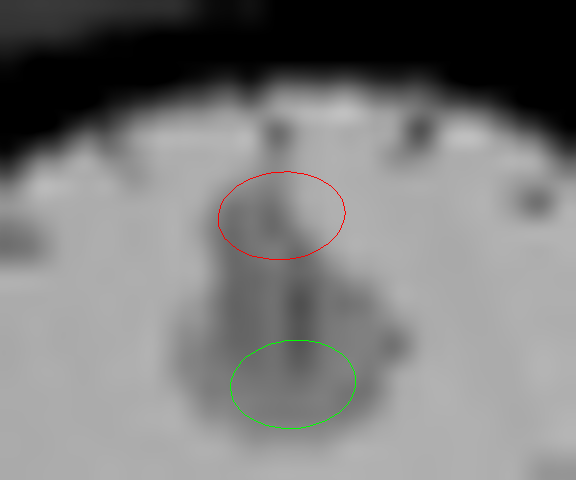

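```bash
python3 - <<'E'
from h import *
from scipy.optimize import lsq_linear
z=np.load('av.npz'); S0=np.array([.5074,.3329]); r=.006;f=.0012
o,_=ray('side',[[224,258]]); v=np.array(S0)-o[:2]; print('edge-on headings',np.degrees(np.arctan2(v[1],v[0]))+90,np.degrees(np.arctan2(v[1],v[0]))-90)
K=10
def regs(n,win,a,S):
    x,y,w,h=win; th0=np.arccos(f/r); t=np.linspace(th0,2*np.pi-th0,50)
    D=np.c_[r*np.cos(t),r*np.sin(t)]; c,s=np.cos(a),np.sin(a); D=D@np.array([[c,s],[-s,c]])+S
    def poly(P): return cv2.convexHull((((proj(n,P)-[x,y]+.5)*K)).astype(np.float32)).astype(int)
    up=np.c_[D,np.full(50,.199)]; lo=np.c_[D,np.full(50,.177)]
    L=np.zeros((h*K,w*K),np.uint8)
    cv2.fillConvexPoly(L,poly(np.r_[up,lo]),1)
    nrm=np.array([c,s,0]); cam=ray(n,[[0,0]])[0]
    if nrm@(cam-up[0])>0: cv2.fillConvexPoly(L,poly(np.array([up[0],up[-1],lo[0],lo[-1]])),2)
    cv2.fillConvexPoly(L,poly(up),3)
    return np.stack([cv2.resize((L==i).astype(np.float32),(w,h),interpolation=cv2.INTER_AREA) for i in range(4)],-1)
wins={'top':(114,203,8,11),'side':(218,253,9,7)}
def res(n,a,S):
    x,y,w,h=wins[n]; A=regs(n,wins[n],a,S).reshape(-1,4); b=z[n][y:y+h,x:x+w].mean(2).ravel()
    A=cv2.GaussianBlur(A.reshape(h,w,4),(3,3),.5).reshape(-1,4)
    k=np.ones(len(b),bool)
    if n=='side':
        k=k.reshape(h,w); k[:3,5:8]=0; k=k.ravel()
    A,b=A[k],b[k]; b=b-143*A[:,0]; q=lsq_linear(A[:,1:],b,(30,150)); return 2*q.cost/len(b),q.x
for n in wins:
    R_=[]
    for d in range(-180,180,6):
        best=min((res(n,np.radians(d),S0+[i,j])[0],i,j) for i in(-.001,0,.001) for j in(-.001,0,.001))
        R_.append((best[0],d,best[1:]))
    R_.sort(); print(n,[(round(a,1),d,s) for a,d,s in R_[:9]])
    print(res(n,np.radians(R_[0][1]),S0+np.array(R_[0][2])))
T=[(min(sum(res(n,np.radians(d),S0+[i,j])[0] for n in wins) for i in(-.001,0,.001) for j in(-.001,0,.001)),d) for d in range(-180,180,4)]
print(sorted(T)[:10])
# knob
a=onz('top',[[230+(305)/20-.5,160+260/20-.5],[230+360/20-.5,160+345/20-.5]],.038); d=a[1]-a[0]; print('knob line',a,np.degrees(np.arctan2(d[1],d[0])))
print('knob skirt c',onz('top',[[230+315/20-.5,160+285/20-.5]],.02))
E
```

```text
edge-on headings 30.68394792707913 -149.31605207292085
top [(np.float64(15.8), -120, (0, 0)), (np.float64(16.5), -126, (0, 0)), (np.float64(17.2), -114, (0, 0)), (np.float64(18.5), -138, (0, 0)), (np.float64(18.7), -132, (0, 0)), (np.float64(19.1), -108, (0, 0)), (np.float64(20.9), -156, (0, 0)), (np.float64(21.4), -150, (0, 0)), (np.float64(21.5), -102, (0, 0))]
(np.float64(15.828928040518468), array([ 60.        ,  38.71078423, 112.58309649]))
side [(np.float64(1122.9), -150, (0.001, -0.001)), (np.float64(1123.4), -156, (0.001, -0.001)), (np.float64(1123.5), -162, (0.001, 0.001)), (np.float64(1124.2), -144, (0.001, -0.001)), (np.float64(1124.3), -138, (0.001, -0.001)), (np.float64(1124.6), -168, (0.001, 0.001)), (np.float64(1125.8), -132, (0, 0)), (np.float64(1126.0), -174, (0.001, 0.001)), (np.float64(1127.9), -126, (0, 0))]
(np.float64(1122.8934180442961), array([ 30.        ,  30.        , 111.19796019]))
[(np.float64(1144.2573516479572), -128), (np.float64(1144.394409961803), -136), (np.float64(1144.4730247501536), -132), (np.float64(1144.8980594285774), -148), (np.float64(1145.4676076430328), -124), (np.float64(1145.8226099381084), -140), (np.float64(1146.243654280248), -152), (np.float64(1146.2805388745942), -120), (np.float64(1146.5668545160902), -144), (np.float64(1148.1859839340382), -156)]
knob line [[0.64519457 0.01841569 0.038     ]
 [0.6319869  0.00955632 0.038     ]] -146.14731955984738
knob skirt c [[0.64520734 0.01747783 0.02      ]]
```

```bash
cat > spf.py <<'E'
from h import *
from scipy.optimize import lsq_linear
z=np.load('av.npz'); S0=np.array([.5074,.3329]); r=.006;f=.0012
K=10
def regs(n,win,a,S):
    x,y,w,h=win; th0=np.arccos(f/r); t=np.linspace(th0,2*np.pi-th0,50)
    D=np.c_[r*np.cos(t),r*np.sin(t)]; c,s=np.cos(a),np.sin(a); D=D@np.array([[c,s],[-s,c]])+S
    def poly(P): return cv2.convexHull((((proj(n,P)-[x,y]+.5)*K)).astype(np.float32)).astype(int)
    up=np.c_[D,np.full(50,.199)]; lo=np.c_[D,np.full(50,.177)]
    L=np.zeros((h*K,w*K),np.uint8)
    cv2.fillConvexPoly(L,poly(np.r_[up,lo]),1)
    nrm=np.array([c,s,0]); cam=ray(n,[[0,0]])[0]
    if nrm@(cam-up[0])>0: cv2.fillConvexPoly(L,poly(np.array([up[0],up[-1],lo[0],lo[-1]])),2)
    cv2.fillConvexPoly(L,poly(up),3)
    return np.stack([cv2.resize((L==i).astype(np.float32),(w,h),interpolation=cv2.INTER_AREA) for i in range(4)],-1)
wins={'top':(114,203,8,11),'side':(218,255,9,5)}
def res(n,a,S):
    x,y,w,h=wins[n]; A=regs(n,wins[n],a,S).reshape(-1,4); b=z[n][y:y+h,x:x+w].mean(2).ravel()
    A=cv2.GaussianBlur(A.reshape(h,w,4),(3,3),.5).reshape(-1,4)
    k=np.ones(len(b),bool)
    if n=='side':
        k=k.reshape(h,w); k[:1,5:8]=0; k=k.ravel()
    A,b=A[k],b[k]; b=b-143*A[:,0]; q=lsq_linear(A[:,1:],b,(30,150)); return 2*q.cost/len(b),q.x
E
python3 - <<'E'
from spf import *
g=[-.002,-.001,0,.001,.002]
R_=[]
for d in range(-180,180,5):
    b=min((res('side',np.radians(d),S0+[i,j])[0],i,j) for i in g for j in g); R_.append((round(b[0],1),d,b[1:]))
R_.sort(); print(R_[:12]); print(res('side',np.radians(R_[0][1]),S0+np.array(R_[0][2])))
R_=[]
for d in range(-175,-90,5):
    b=min((res('top',np.radians(d),S0+[i,j])[0],i,j) for i in g for j in g);
    c=min((res('side',np.radians(d),S0+[i,j])[0],i,j) for i in g for j in g);
    e=min((res('side',np.radians(d),S0+[i,j])[0]+res('top',np.radians(d),S0+[i,j])[0],i,j) for i in g for j in g)
    print(d,round(b[0],1),b[1:],round(c[0],1),c[1:],e)
E
```

```text
[(np.float64(43.8), -145, (0.001, -0.002)), (np.float64(44.4), -140, (0.001, -0.002)), (np.float64(44.8), -150, (0.001, -0.001)), (np.float64(45.0), -155, (0.001, -0.001)), (np.float64(45.1), -160, (0.001, 0.001)), (np.float64(46.2), -165, (0.001, 0.001)), (np.float64(46.3), -135, (0.001, -0.002)), (np.float64(47.8), -170, (0.001, 0.001)), (np.float64(49.2), -130, (0, 0)), (np.float64(49.4), -175, (0.001, 0.001)), (np.float64(51.2), -125, (0, 0)), (np.float64(51.9), -180, (0.001, 0.002))]
(np.float64(43.78508653548965), array([ 51.6744386 ,  60.        , 112.26461956]))
-175 35.9 (-0.002, -0.002) 49.4 (0.001, 0.001) (np.float64(118.97234137469582), -0.001, 0.001)
-170 30.5 (-0.001, 0) 47.8 (0.001, 0.001) (np.float64(103.86740813855172), 0, 0)
-165 27.8 (-0.002, -0.002) 46.2 (0.001, 0.001) (np.float64(87.54750811693987), 0, 0.001)
-160 23.6 (0, 0) 45.1 (0.001, 0.001) (np.float64(76.44297406836402), 0, 0)
-155 20.6 (0, 0) 45.0 (0.001, -0.001) (np.float64(69.76955599573425), 0, 0)
-150 21.4 (0, 0) 44.8 (0.001, -0.001) (np.float64(69.39574174370269), 0, 0)
-145 21.0 (0, 0) 43.8 (0.001, -0.002) (np.float64(68.24282016392621), 0, 0)
-140 19.9 (0.001, 0) 44.4 (0.001, -0.002) (np.float64(68.1875261425102), 0, 0)
-135 19.4 (0, 0) 46.3 (0.001, -0.002) (np.float64(67.1637991126188), 0, 0)
-130 18.1 (0, 0) 49.2 (0, 0) (np.float64(67.32284621914539), 0, 0)
-125 16.8 (0, 0) 51.2 (0, 0) (np.float64(68.00194721583482), 0, 0)
-120 15.8 (0, 0) 54.5 (0, 0) (np.float64(70.31300969491237), 0, 0)
-115 16.4 (0, 0) 57.4 (0, 0) (np.float64(73.8443028681711), 0, 0)
-110 18.1 (0, 0) 60.7 (0.001, 0) (np.float64(79.81550650397419), 0, 0)
-105 20.0 (0, 0) 64.5 (0.001, 0) (np.float64(86.98403944098756), 0, 0)
-100 22.6 (0, 0) 67.6 (0.002, -0.001) (np.float64(96.245558820746), 0, 0)
-95 26.9 (-0.002, -0.002) 67.9 (0.002, -0.001) (np.float64(105.55715093838631), 0, 0)
```

```bash
python3 -c "
from h import *
go([.6465,.0185,.16],.593)"
```

```text
t 10.95 tcp [ 0.3992 -0.249   0.1775] heading -0.0838 shift [ 0.2243 -0.2871  0.0165] q [-0.74  0.05  1.84 -0.    1.28  0.92] op 0.0499
yaw -0.6768
```

```bash
python3 -m pendant '[{"x":0.224,"y":-0.287,"z":0.0,"yaw":-0.677,"gripper":0.04},{"x":0.224,"y":-0.287,"z":0.0,"yaw":-0.677,"gripper":0.04},{"x":0.224,"y":-0.287,"z":0.0,"yaw":-0.677,"gripper":0.04},{"x":0.224,"y":-0.287,"z":0.0,"yaw":-0.677,"gripper":0.04},{"x":0.224,"y":-0.287,"z":0.0,"yaw":-0.677,"gripper":0.04},{"x":0.224,"y":-0.287,"z":0.016,"yaw":-0.677,"gripper":0.04},{"x":0.224,"y":-0.287,"z":0.016,"yaw":-0.677,"gripper":0.04},{"x":0.224,"y":-0.287,"z":0.016,"yaw":-0.677,"gripper":0.04},{"x":0.224,"y":-0.287,"z":0.016,"yaw":-0.677,"gripper":0.04},{"x":0.224,"y":-0.287,"z":0.016,"yaw":-0.677,"gripper":0.04}]' 80; python3 -c "
from h import *
go([.6465,.0185,.06],.593)"
```

```text
t: 11.95
tool_pos: [0.6455, 0.0182, 0.1599]
orientation: [-0.007, 0.956, 0.293, -0.007]
wrist_force: [-0.2, 0.7, -0.2]
opening: 0.04
t 11.95 tcp [0.6455 0.0182 0.1599] heading 0.5938 shift [0.0019 0.0021 0.0998] q [-0.11  0.43  1.41  0.01  1.33  0.87] op 0.04
yaw 0.0008
```

```bash
python3 -m pendant '[{"x":0.002,"y":0.002,"z":0.05,"yaw":0.0,"gripper":0.04},{"x":0.002,"y":0.002,"z":0.09,"yaw":0.0,"gripper":0.04},{"x":0.002,"y":0.002,"z":0.1,"yaw":0.0,"gripper":0.04},{"x":0.002,"y":0.002,"z":0.1,"yaw":0.0,"gripper":0.04}]'; python3 - <<'E'
from h import *
go([.6465,.0185,.026],.593)
snap('side','g1',(190,160,100,100),6)
E
```

```text
t: 12.35
tool_pos: [0.6441, 0.0174, 0.0581]
orientation: [-0.008, 0.956, 0.292, -0.009]
wrist_force: [0.2, -0.8, -0.4]
opening: 0.0402
t 12.35 tcp [0.6441 0.0174 0.0581] heading 0.592 shift [0.003  0.0012 0.032 ] q [-0.11  0.54  1.47  0.01  1.15  0.86] op 0.0402
yaw -0.001
```

View pics/g1.png

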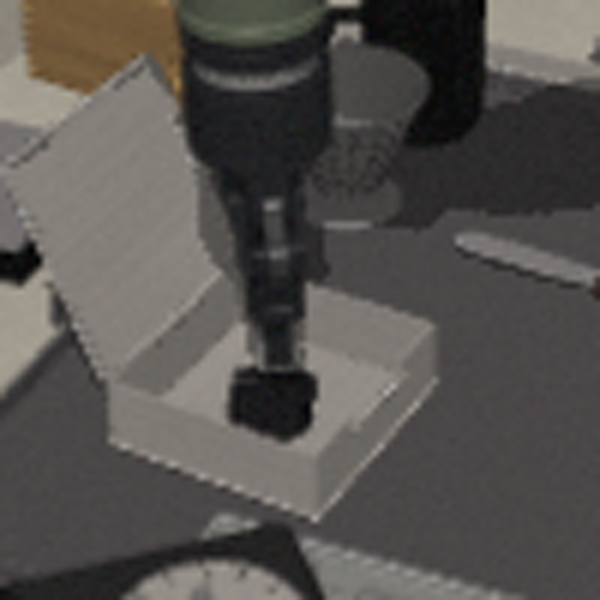

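```bash
python3 -m pendant '[{"x":0.003,"y":0.001,"z":0.02,"yaw":0.0,"gripper":0.04},{"x":0.003,"y":0.001,"z":0.031,"yaw":0.0,"gripper":0.04},{"x":0.003,"y":0.001,"z":0.031,"yaw":0.0,"gripper":0.04},{"x":0.003,"y":0.001,"z":0.031,"yaw":0.0,"gripper":0.0},{"x":0.003,"y":0.001,"z":0.031,"yaw":0.0,"gripper":0.0},{"x":0.003,"y":0.001,"z":0.031,"yaw":0.0,"gripper":0.0},{"x":0.003,"y":0.001,"z":0.031,"yaw":0.0,"gripper":0.0},{"x":0.003,"y":0.001,"z":0.031,"yaw":0.0,"gripper":0.0}]'; python3 - <<'E'
from h import *
go([.6465,.0185,.026],.593); print(arm.observe()['wrist_force'])
E
```

```text
t: 13.2
tool_pos: [0.65, 0.0186, 0.0312]
orientation: [-0.007, 0.956, 0.292, -0.006]
wrist_force: [-0.6, -0.3, 5.5]
opening: 0.0089
t 13.2 tcp [0.65   0.0186 0.0312] heading 0.5925 shift [-0.0029 -0.0018  0.0052] q [-0.11  0.58  1.47  0.01  1.1   0.87] op 0.0089
yaw -0.0005
[-0.64649918 -0.27140642  5.54420003]
```

```bash
python3 -m pendant '[{"x":0.0,"y":0.0,"z":-0.03,"yaw":0.0,"gripper":0.0},{"x":0.0,"y":0.0,"z":-0.07,"yaw":0.0,"gripper":0.0},{"x":0.0,"y":0.0,"z":-0.11,"yaw":0.0,"gripper":0.0},{"x":0.0,"y":0.0,"z":-0.15,"yaw":0.0,"gripper":0.0},{"x":0.0,"y":0.0,"z":-0.19,"yaw":0.0,"gripper":0.0},{"x":0.0,"y":0.0,"z":-0.22,"yaw":0.0,"gripper":0.0},{"x":0.0,"y":0.0,"z":-0.22,"yaw":0.0,"gripper":0.0},{"x":0.0,"y":0.0,"z":-0.22,"yaw":0.0,"gripper":0.0}]'; python3 - <<'E'
from h import *
go([.5074,.3329,.26],.733); print(arm.observe()['wrist_force'])
snap('side','l1',(160,60,120,100),6)
E
```

```text
t: 14.0
tool_pos: [0.6536, 0.0165, 0.2518]
orientation: [-0.007, 0.956, 0.292, -0.005]
wrist_force: [-0.2, 0.7, -1.1]
opening: 0.0087
t 14.0 tcp [0.6536 0.0165 0.2518] heading 0.5926 shift [ 0.0554 -0.3442 -0.0032] q [-0.11  0.37  1.3   0.01  1.49  0.87] op 0.0087
yaw -0.1404
[-0.16342311  0.67364658 -1.06472657]
```

View pics/l1.png

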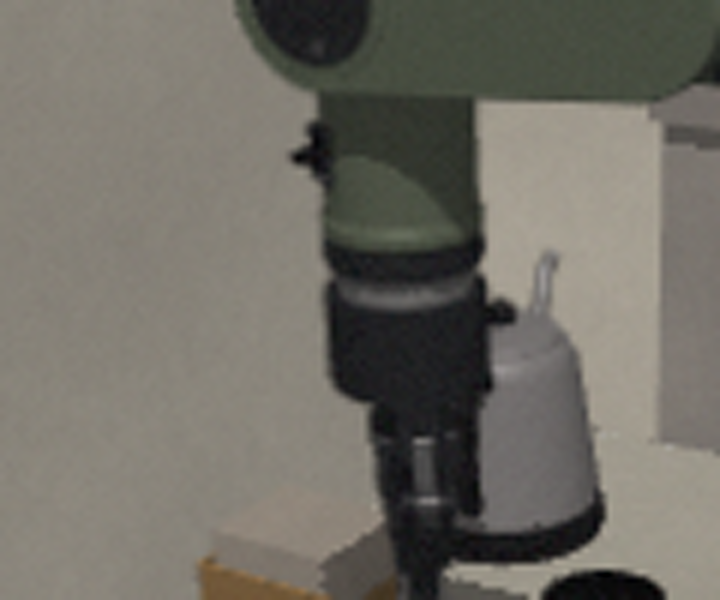

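```bash
python3 -m pendant '[{"x":0.055,"y":-0.344,"z":-0.003,"yaw":-0.14,"gripper":0.0},{"x":0.055,"y":-0.344,"z":-0.003,"yaw":-0.14,"gripper":0.0},{"x":0.055,"y":-0.344,"z":-0.003,"yaw":-0.14,"gripper":0.0},{"x":0.055,"y":-0.344,"z":-0.003,"yaw":-0.14,"gripper":0.0},{"x":0.055,"y":-0.344,"z":-0.003,"yaw":-0.14,"gripper":0.0},{"x":0.055,"y":-0.344,"z":-0.003,"yaw":-0.14,"gripper":0.0},{"x":0.055,"y":-0.344,"z":-0.003,"yaw":-0.14,"gripper":0.0},{"x":0.055,"y":-0.344,"z":-0.003,"yaw":-0.14,"gripper":0.0},{"x":0.055,"y":-0.344,"z":-0.003,"yaw":-0.14,"gripper":0.0},{"x":0.055,"y":-0.344,"z":-0.003,"yaw":-0.14,"gripper":0.0}]'; python3 - <<'E'
from h import *
go([.5074,.3329,.245],.733); print(arm.observe()['wrist_force'])
im=snap('side','h1',(190,200,80,80),7);save(eyes.capture('top'),'top','h1t',(80,160,90,80),7)
for n in('side','top'):
    for r in nets.cut_out(n,'knob')[:2]: print(n,r['conf'],r['bbox'])
E
```

```text
t: 15.05
tool_pos: [0.5058, 0.3315, 0.2566]
orientation: [-0.007, 0.934, 0.358, -0.008]
wrist_force: [1.0, -0.5, -0.6]
opening: 0.0089
t 15.05 tcp [0.5058 0.3315 0.2566] heading 0.7319 shift [0.0023 0.0002 0.0115] q [0.43 0.26 1.42 0.02 1.47 1.27] op 0.0089
yaw -0.0011
[ 0.96276811 -0.50163008 -0.60688487]
side 0.61 [213.6, 235.2, 25.4, 22.1]
side 0.57 [191.3, 179.5, 69.3, 65.4]
top 0.48 [109.1, 203.2, 16.6, 18.1]
```

View pics/h1.png

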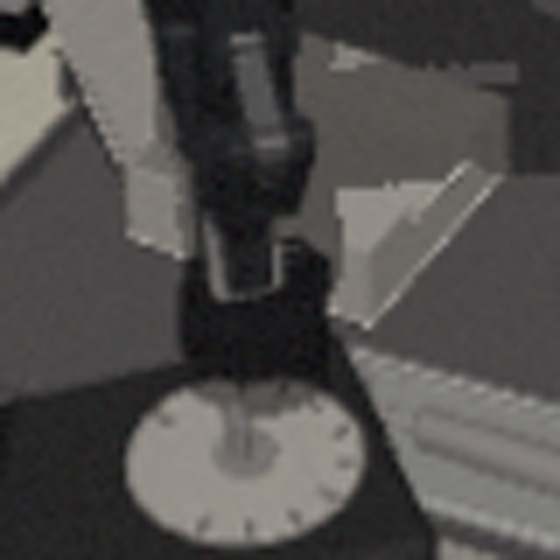

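View pics/h1t.png

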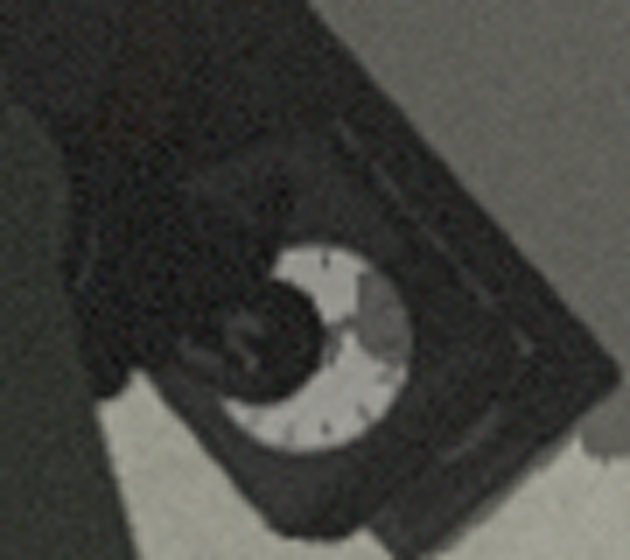

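```bash
python3 - <<'E'
from h import *
from scipy.optimize import least_squares
s,M=st(); print(s['tool_pos'],s['t'])
t=np.linspace(0,2*np.pi,90)
def sk(p):
    return np.array([[p[0]+.024*np.cos(a),p[1]+.024*np.sin(a),p[2]+z] for a in t for z in(0,.017)])
def ex(p):
    a=proj('side',sk(p)); b=proj('top',sk(p)); return np.array([a[:,0].min(),a[:,0].max(),a[:,1].max(),b[:,0].max(),b[:,1].max(),b[:,1].min()])
f=lambda v,o:o+v/7-.5
obs=np.array([f(181,190),f(331,190),f(384,200),f(322,80),f(404,160),f(273,160)])
r=least_squares(lambda p:ex(p)-obs,[.507,.333,.235]); print(r.x,r.fun.round(2))
print('tool frame',M.T@(r.x-s['tool_pos']))
E
```

```text
[0.50684572 0.33119872 0.25803741] 15.25
[0.50238535 0.33017935 0.23361042] [-0.68  0.08 -0.1   0.25  0.96 -0.31]
tool frame [-0.00383158 -0.00174787  0.02449237]
```

```bash
cat >> h.py <<'E'
OFF=np.array([-.0036,-.0008,.0247])
def knobgo(x,y,z,h=None):
    s,M=st(); print('knob now',(s['tool_pos']+M@OFF).round(4),'F',s['wrist_force'].round(1)); 
    t=np.array([x,y,z])-M@OFF; go(t,h)
E
python3 -c "
from h import *
knobgo(.5074,.3329,.205,.733)"
```

```text
knob now [0.5032 0.3296 0.2334] F [-1.1  0.4 -0.8]
t 15.25 tcp [0.5068 0.3312 0.258 ] heading 0.7302 shift [0.0055 0.0009 0.0283] q [0.43 0.26 1.42 0.02 1.47 1.27] op 0.0092
yaw -0.0028
```

```bash
python3 -m pendant '[{"x":0.0055,"y":0.0009,"z":0.012,"yaw":-0.003,"gripper":0.0},{"x":0.0055,"y":0.0009,"z":0.024,"yaw":-0.003,"gripper":0.0},{"x":0.0055,"y":0.0009,"z":0.028,"yaw":-0.003,"gripper":0.0},{"x":0.0055,"y":0.0009,"z":0.028,"yaw":-0.003,"gripper":0.0},{"x":0.0055,"y":0.0009,"z":0.028,"yaw":-0.003,"gripper":0.0}]'; python3 - <<'E'
from h import *
knobgo(.5074,.3329,.195,.733)
save(np.mean([eyes.capture('side') for i in range(3)],0).astype(np.uint8),'side','h2',(195,220,60,60),10)
save(np.mean([eyes.capture('top') for i in range(3)],0).astype(np.uint8),'top','h2t',(90,180,60,50),10)
E
```

```text
t: 15.75
tool_pos: [0.5109, 0.3344, 0.2297]
orientation: [-0.008, 0.934, 0.358, -0.007]
wrist_force: [-0.3, 0.3, -1.2]
opening: 0.0092
knob now [0.5072 0.3329 0.205 ] F [-0.3  0.3 -1.2]
t 15.75 tcp [0.5109 0.3344 0.2297] heading 0.7332 shift [0.0002 0.0003 0.01  ] q [0.43 0.29 1.44 0.02 1.42 1.26] op 0.0092
yaw 0.0002
```

View pics/h2.png

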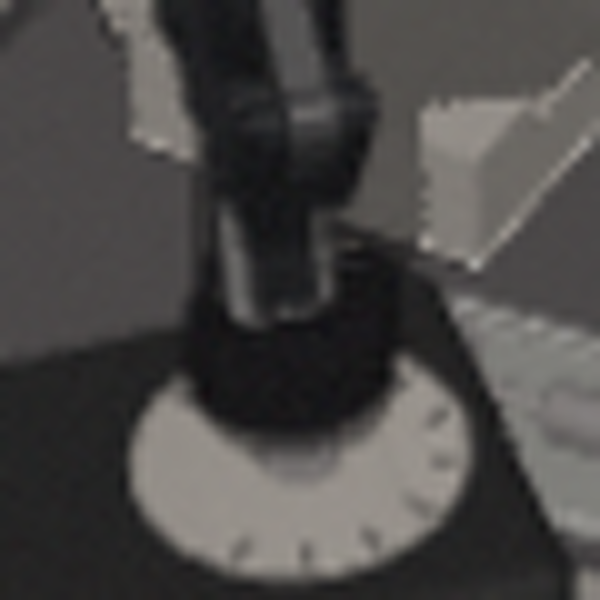

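View pics/h2t.png

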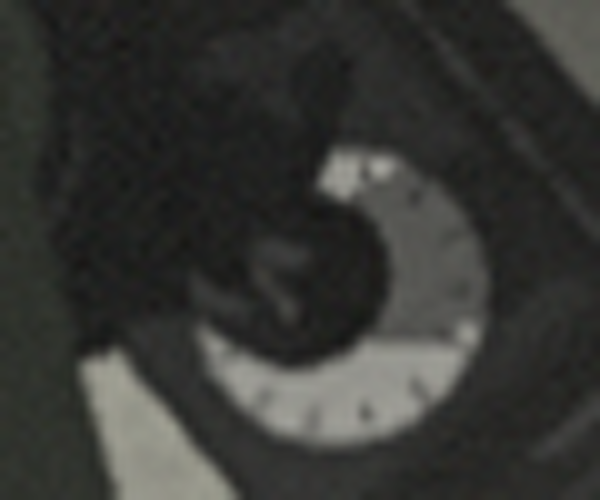

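```bash
python3 - <<'E'
from h import *
from scipy.optimize import least_squares
s,M=st(); z0=.205
t=np.linspace(0,2*np.pi,90)
def sk(p): return np.array([[p[0]+.024*np.cos(a),p[1]+.024*np.sin(a),z0+z] for a in t for z in(0,.017)])
def ex(p):
    a=proj('side',sk(p)); b=proj('top',sk(p)); return np.array([a[:,0].min(),a[:,0].max(),a[:,1].max(),b[:,0].max(),b[:,1].max()])
f=lambda v,o:o+v/10-.5
obs=np.array([f(192,195),f(402,195),f(435,220),f(389,90),f(365,180)])
r=least_squares(lambda p:ex(p)-obs,[.507,.333]); print(r.x,r.fun.round(2)); print(ex([.5074,.3329])-obs)
E
```

```text
[0.50833714 0.33173756] [-0.87 -0.1   0.54  0.95  0.87]
[-0.75492533  0.03521345  1.00273277  0.48521887  1.2224756 ]
```

```bash
python3 -m pendant '[{"x":0.0002,"y":0.0003,"z":0.004,"yaw":0,"gripper":0.0},{"x":0.0002,"y":0.0003,"z":0.006,"yaw":0,"gripper":0.0},{"x":0.0002,"y":0.0003,"z":0.007,"yaw":0,"gripper":0.0},{"x":0.0002,"y":0.0003,"z":0.0075,"yaw":0,"gripper":0.0},{"x":0.0002,"y":0.0003,"z":0.0075,"yaw":0,"gripper":0.0}]' 90; python3 - <<'E'
from h import *
knobgo(.5074,.3329,.195,.733)
E
```

```text
t: 16.55
tool_pos: [0.5114, 0.3346, 0.2228]
orientation: [-0.008, 0.933, 0.358, -0.006]
wrist_force: [-0.7, 0.3, -0.1]
opening: 0.0081
knob now [0.5077 0.333  0.1982] F [-0.7  0.3 -0.1]
t 16.55 tcp [0.5114 0.3346 0.2228] heading 0.7333 shift [-0.0003 -0.0001  0.0032] q [0.43 0.29 1.45 0.02 1.41 1.26] op 0.0081
yaw 0.0003
```

```bash
python3 -m pendant '[{"x":-0.0003,"y":0,"z":0.001,"yaw":0,"gripper":0.0},{"x":-0.0003,"y":0,"z":0.002,"yaw":0,"gripper":0.0},{"x":-0.0003,"y":0,"z":0.003,"yaw":0,"gripper":0.0},{"x":-0.0003,"y":0,"z":0.003,"yaw":0,"gripper":0.0}]'; python3 - <<'E'
from h import *
knobgo(.5074,.3329,.192,.733)
E
```

```text
t: 16.95
tool_pos: [0.511, 0.3344, 0.2196]
orientation: [-0.008, 0.933, 0.358, -0.007]
wrist_force: [0.6, -0.6, -0.7]
opening: 0.0086
knob now [0.5074 0.3328 0.1949] F [ 0.6 -0.6 -0.7]
t 16.95 tcp [0.511  0.3344 0.2196] heading 0.7333 shift [0.0001 0.     0.0029] q [0.43 0.3  1.45 0.02 1.4  1.26] op 0.0086
yaw 0.0003
```

```bash
python3 -m pendant '[{"x":0,"y":0,"z":0.0015,"yaw":0,"gripper":0.0},{"x":0,"y":0,"z":0.003,"yaw":0,"gripper":0.0},{"x":0,"y":0,"z":0.0045,"yaw":0,"gripper":0.0},{"x":0,"y":0,"z":0.0045,"yaw":0,"gripper":0.0}]'; python3 - <<'E'
from h import *
knobgo(.5074,.3329,.185,.733)
E
```

```text
t: 17.35
tool_pos: [0.5107, 0.3343, 0.2147]
orientation: [-0.008, 0.933, 0.358, -0.007]
wrist_force: [0.0, -0.3, 0.1]
opening: 0.0083
knob now [0.507  0.3328 0.19  ] F [ 0.  -0.3  0.1]
t 17.35 tcp [0.5107 0.3343 0.2147] heading 0.7333 shift [0.0004 0.0002 0.005 ] q [0.43 0.3  1.46 0.02 1.39 1.26] op 0.0083
yaw 0.0003
```

```bash
python3 -m pendant '[{"x":0.0002,"y":0,"z":0.002,"yaw":0,"gripper":0.0},{"x":0.0002,"y":0,"z":0.004,"yaw":0,"gripper":0.0},{"x":0.0002,"y":0,"z":0.0055,"yaw":0,"gripper":0.0},{"x":0.0002,"y":0,"z":0.0055,"yaw":0,"gripper":0.0},{"x":0.0002,"y":0,"z":0.0055,"yaw":0,"gripper":0.0}]'; python3 - <<'E'
from h import *
knobgo(.5074,.3329,.180,.733)
E
```

```text
t: 17.85
tool_pos: [0.5109, 0.3346, 0.2096]
orientation: [-0.008, 0.933, 0.358, -0.007]
wrist_force: [-1.4, -0.4, 2.7]
opening: 0.008
knob now [0.5072 0.333  0.185 ] F [-1.4 -0.4  2.7]
t 17.85 tcp [0.5109 0.3346 0.2096] heading 0.7334 shift [0.0001 0.0003 0.005 ] q [0.43 0.3  1.47 0.02 1.38 1.26] op 0.008
yaw 0.0004
```

```bash
python3 -m pendant '[{"x":0,"y":0,"z":0.001,"yaw":0,"gripper":0.0},{"x":0,"y":0,"z":0.002,"yaw":0,"gripper":0.0},{"x":0,"y":0,"z":0.003,"yaw":0,"gripper":0.0},{"x":0,"y":0,"z":0.004,"yaw":0,"gripper":0.0},{"x":0,"y":0,"z":0.005,"yaw":0,"gripper":0.0},{"x":0,"y":0,"z":0.0055,"yaw":0,"gripper":0.0},{"x":0,"y":0,"z":0.0055,"yaw":0,"gripper":0.0}]'; python3 - <<'E'
from h import *
knobgo(.5074,.3329,.180,.733)
E
```

```text
t: 18.55
tool_pos: [0.511, 0.3347, 0.2059]
orientation: [-0.008, 0.933, 0.359, -0.006]
wrist_force: [-4.7, -2.5, 9.5]
opening: 0.0083
knob now [0.5074 0.3332 0.1813] F [-4.7 -2.5  9.5]
t 18.55 tcp [0.511  0.3347 0.2059] heading 0.7335 shift [-0.0002  0.0002  0.0013] q [0.43 0.31 1.47 0.02 1.38 1.26] op 0.0083
yaw 0.0005
```

```bash
python3 -m pendant '[{"x":0,"y":0,"z":0.0022,"yaw":0,"gripper":0.0},{"x":0,"y":0,"z":0.0028,"yaw":0,"gripper":0.0},{"x":0,"y":0,"z":0.0028,"yaw":0,"gripper":0.0},{"x":0,"y":0,"z":0.0028,"yaw":0,"gripper":0.0}]'; python3 - <<'E'
from h import *
knobgo(.5074,.3329,.180,.733)
save(np.mean([eyes.capture('side') for i in range(3)],0).astype(np.uint8),'side','f1',(195,220,60,60),10)
save(eyes.capture('top'),'top','f1t')
knobgo(.5074,.3329,.180,.733)
E
```

```text
t: 18.95
tool_pos: [0.5111, 0.3348, 0.2058]
orientation: [-0.008, 0.933, 0.359, -0.005]
wrist_force: [-4.0, -3.7, 12.1]
opening: 0.0083
knob now [0.5075 0.3332 0.1812] F [-4.  -3.7 12.1]
t 18.95 tcp [0.5111 0.3348 0.2058] heading 0.7336 shift [-0.0003  0.0002  0.0012] q [0.43 0.31 1.47 0.02 1.37 1.26] op 0.0083
yaw 0.0006
knob now [0.5075 0.3332 0.1811] F [-5.5 -2.6 13.2]
t 19.15 tcp [0.5111 0.3348 0.2058] heading 0.7337 shift [-0.0003  0.0002  0.0011] q [0.43 0.31 1.47 0.02 1.37 1.26] op 0.0086
yaw 0.0007
```

View pics/f1.png

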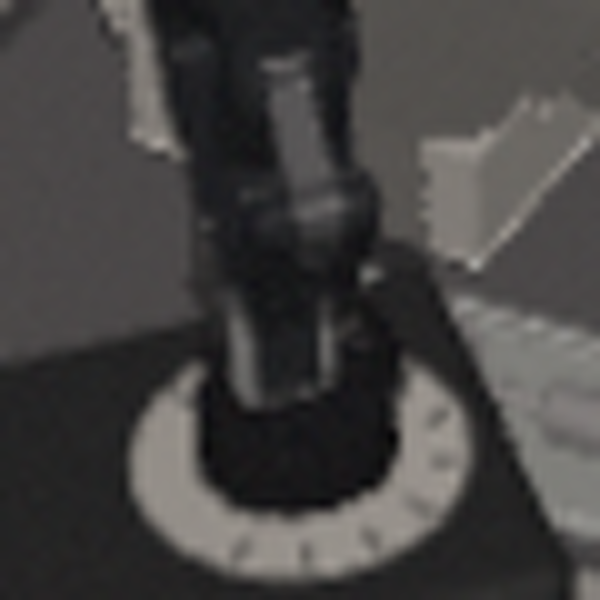

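View pics/f1t.png

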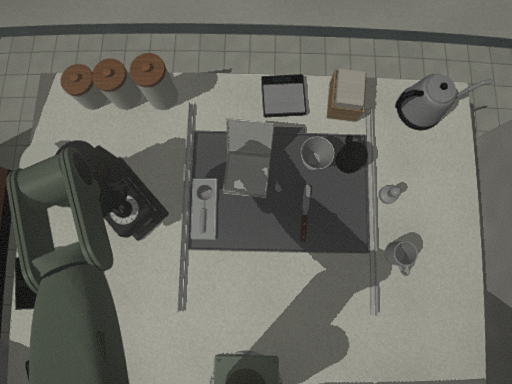

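```bash
python3 - <<'E'
from h import *
t=np.linspace(0,6.28,60); print((proj('side',[[.5075+.024*np.cos(a),.333+.024*np.sin(a),.181] for a in t])[:,1].max()+.5-220)*10)
print(arm.sign_off())
E
```

```text
522.7896347605957
the job is handed in; nothing more can be done
None
```

I levered the tin's lid open with the palette knife and laid the knife back flat on the tray. I then took the knob out of the tin, pushed it home on the spindle and handed the job in at about 19 s, still pressing it down. Sign-off gives no verdict, so success rests on my own last checks.

**Seating:** The knob slid over the spindle with almost no force, so the bore matches the flat. It first met resistance (2.7 N) with its underside at z ≈ 0.185 m, which is the fully home height.

**Pressing:** It then went down about 4 mm to z ≈ 0.181 m. It stopped there while the push rose from 9.5 to 13 N, more than the roughly 7 N the spring needs. I judged the spindle to be at its stop from that, since I could not read the plunger directly.

**Knife and the rest:** In the last top picture the knife lies flat on the tray. The mug, cone, spoon rest, spoon, tamper and jug look where they were at the start. I compared these by eye only.

**Checks that disagreed or were rough:**
- My image fits put the knob's axis up to about 1 mm from where the robot said it was. That is within the 2.5 mm limit.
- The two cameras gave different angles for the spindle's flat, about −120° to −150°. I used −138° (tool heading 0.733 rad), and it went on without searching.
- While closing on the knob, the tool stopped about 5 mm higher than I planned. The grip on the bar was shallower, but I saw no sign of slipping.
- A sideways load of about 6 N was left on the wrist at the end.

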